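# Probe thermometers from case to carousel

### The arm

A 7-joint arm with a two-finger parallel gripper is mounted at the origin on the work surface. World frame = base frame: x ahead of the robot, y to its left, z up, the work surface at z = 0. Lengths are in m, angles in rad, forces in N, time in s.
With the tool pointing down it reaches from about 0.4 to 0.85 m from the base axis. Payload 10.4 kg.
Tool frame: the origin (TCP) lies between the finger pads; the fingertips stand tcp_to_tips ahead of it and the grasp point (between the pads) lies 8 mm behind it (tcp_to_tips is the distance from the TCP to the fingertips, in m); z points along the fingers, y is the line along which they close (so a half turn about z gives the same grasp; the last joint's range is limited). The gripper opens to 85 mm and grips with 20 to 120 N. Pads are 22 mm wide; open, the fingers measure 114 mm over their backs; the gripper's body (76 mm by 85 mm) begins 54 mm behind the grasp point. The pads swing forward as they close: fully open they stand 13 mm farther back than shut.
Start: joints at [-1.149, 0.332, -0.065, 1.46, 0.022, 1.35, -0.088], TCP at [0.269, 0.564, 0.242] pointing down, gripper open.
Joint ranges: [-2.6, 2.6], [-0.5, 2.12], [-1.47, 1.34], [0.16, 2.42], [-1.27, 4.41], [0.06, 2.06], [-2.6, 2.6]. Speed limits (rad/s): [2.22, 2.22, 2.79, 2.79, 3.14, 3.14, 3.14].

### API

Orientations are given as a unit quaternion [x, y, z, w].
In Python, from workcell import * gives the robot as it stands.
- The arm moves only by the tool apply_moves, never from a script. Its argument "rows" is a list of rows, each an object of numbers: "x", "y", "z": the shift along the tool's x, y, z in mm; "ax", "ay", "az": the turn, a rotation vector about the tool's x, y, z in degrees; "gripper": the closure, from 0 (fully open) to 1 (shut). A call has 1 to 5 rows; each row shifts and turns the commanded pose from where the row before left it, along the tool's axes as they then stand; what a row does not reach is not made up. A row lasts 1/12 s, in which the tool goes at most 41.7 mm and 7.16 degrees, less where a joint would pass 70% of its speed; a pose out of reach is approached as far as the arm can. A call with a gripper value outside its range is refused whole. The fingers move at their own pace and stop on an object; "newtons" is the grip in N (left out, the last holds). Time passes only in rows, so rows that do not move let the fingers close. It gives the time, the measured TCP pose, the force, the opening and the grip force at its end, in the units of the state.
- get_obs(): the state, without advancing time (a new reading comes with each control period).
- camera(name): name is "scene" or "top"; returns a dict with "color" (420x560x3 uint8, red, green, blue), "fov_y" (degrees; the focal length in pixels is half the picture's height over the tangent of half this angle, whatever the lens; pixels are square), "cx", "cy" (the principal point, pixels), "rvec" (rotation vector, rad) and "tvec" (3), from world to camera coordinates, as OpenCV has them. Camera axes: x right, y down, z forward; pixel columns grow to the right and rows downward; lengths in m; the calibration is good to about 2 mm. A picture is of the moment at which its call begins. There is no depth.
- hand_in(): hands the job in; it is judged then, once.
The state is a dict: "clock": time; "joint_pos": joint angles; "joint_velocities": joint speeds; "tau": joint torques, N m; "position": TCP position; "ee_rot": TCP orientation; "ft_force": force on the tool from outside, world axes, zero at the start; "torque": the same for the moment, N m; "grip_width": opening from 0.0 (shut) to 1.0 (fully open); "grasp_force": force on a finger pad.
Only numpy, scipy, OpenCV 4.12 (cv2) and the standard library are available. Lean on these libraries where they do the work, as an engineer would, in place of code of your own. Each camera call takes 0.05 s, during which the arm holds its last target. There are 200 camera calls.

### The job

Set the probe thermometers out on the four-tray carousel for sanitising: first turn the carousel until it clicks with a tray squarely at the metal tab. Then, going from the widest handle to the narrowest, ease each probe out of its tight slot in the case, lay it flat along the tray at the tab, let go, and turn the carousel on by one click to bring an empty tray to the tab. Finish with every probe lying in a tray of its own, the carousel clicked with an empty tray at the tab, and the other things on the counter left undisturbed.

Things in the scene. Friction and masses are not known exactly. Their poses are not given: they have to be found in the camera images.
- case: Fixed grey plastic case, 176 x 95 x 46 mm high, origin under its middle. Its +y face (y = 50 mm) has three roofed slots along y, axes 30 mm above the counter at x = -54, 0, 54 mm; some may be empty. Probe handles stick out of the mouths; about 74 mm of stem is inside, gripped by a sprung pad: pull straight along +y with about 6 to 12 N; small wiggles ease it
- probe_wide: Probe thermometer (50 g, may be absent) with the wide handle: 112 mm long along x, round steel stem 8 mm thick, black block handle 30 mm wide (y), 28 mm long (x = 28 to 56 mm), 24 mm high (z = -5 to +19 mm). Origin on the stem axis at mid-length, tip at x = -56 mm. In the case z points up, +x out of the mouth; any probe may be in any slot
- probe_middle: Probe thermometer (50 g, may be absent) with the middle handle: 112 mm long along x, round steel stem 8 mm thick, black block handle 22 mm wide (y), 28 mm long (x = 28 to 56 mm), 24 mm high (z = -5 to +19 mm). Origin on the stem axis at mid-length, tip at x = -56 mm. In the case z points up, +x out of the mouth; any probe may be in any slot
- probe_narrow: Probe thermometer (50 g, may be absent) with the narrow handle: 112 mm long along x, round steel stem 8 mm thick, black block handle 14 mm wide (y), 28 mm long (x = 28 to 56 mm), 24 mm high (z = -5 to +19 mm). Origin on the stem axis at mid-length, tip at x = -56 mm. In the case z points up, +x out of the mouth; any probe may be in any slot
- carousel (a joint): turn of the carousel about its vertical axis, rad, counter-clockwise from above positive; it clicks at every multiple of 1.571 (a sprung roller draws it in from within about 0.06 rad and holds it), else stays where it is left. It starts between two clicks. Turning it takes about 1 to 6 N at a post.
- hub (a point): centre of the carousel on the top of its disc, 28 mm above the counter; its axes turn with the disc (z up). The aluminium disc is 300 mm across. Four shallow trays lie on it in a square, long sides square to the radius, and between them at the corners stand four black posts
- tray0 (a point): centre of the floor of tray 0, 90 mm from the hub, at disc height; axes as the hub's. The tray's inside is 130 mm long along its y and 40 mm wide, walls 4 mm thick and 8 mm high
- tray1 (a point): centre of the floor of tray 1, 90 mm from the hub, at disc height; axes as the hub's. The tray's inside is 130 mm long along its x and 40 mm wide, walls 4 mm thick and 8 mm high
- tray2 (a point): centre of the floor of tray 2, 90 mm from the hub, at disc height; axes as the hub's. The tray's inside is 130 mm long along its y and 40 mm wide, walls 4 mm thick and 8 mm high
- tray3 (a point): centre of the floor of tray 3, 90 mm from the hub, at disc height; axes as the hub's. The tray's inside is 130 mm long along its x and 40 mm wide, walls 4 mm thick and 8 mm high
- post0 (a point): top centre of turning post 0, a round black peg 16 mm in diameter standing 48 mm above the disc (top 76 mm above the counter), 135 mm from the hub; pinch it from above to turn the carousel
- post1 (a point): top centre of turning post 1, a round black peg 16 mm in diameter standing 48 mm above the disc (top 76 mm above the counter), 135 mm from the hub; pinch it from above to turn the carousel
- post2 (a point): top centre of turning post 2, a round black peg 16 mm in diameter standing 48 mm above the disc (top 76 mm above the counter), 135 mm from the hub; pinch it from above to turn the carousel
- post3 (a point): top centre of turning post 3, a round black peg 16 mm in diameter standing 48 mm above the disc (top 76 mm above the counter), 135 mm from the hub; pinch it from above to turn the carousel
- bay (a point): fixed point at the tab on the carousel's base: where the centre of the floor of the tray at the tab is when the carousel is clicked, 90 mm from the hub. Its -x points away from the hub to the tab, a dark steel upright 36 mm wide and 30 mm high, 168 mm from the hub on the robot's side
- bay_left (a point): fixed point: where the tray's centre stands one click clockwise from the tab (seen from above), axes as bay
- bay_right (a point): fixed point: where the tray's centre stands one click counter-clockwise from the tab (seen from above), axes as bay
- canister: bystander: blue plastic canister with flip-top lid, 94 mm across, 144 mm high; origin under its middle
- saucer: bystander: white saucer, 130 mm across, 18 mm high, near the robot; origin under its middle
- cup: bystander: white espresso cup, 64 mm across, 55 mm high; origin under its middle
- jar: bystander: glass jar with steel cap, 60 mm across, 85 mm high; origin under its middle
- sponge_dish: bystander: white ceramic rest, 110 x 70 x 22 mm; origin under its middle
Not all that is in view belongs to the job. Leave any purple look-alike of the probe_middle alone.

How it is judged:
By the outcome, as a careful person would: the job done as asked, in the order asked, and still so for the second after the job is handed in, with the robot touching nothing.
Of probe_wide, probe_middle, probe_narrow only 2 to 3 are there at a start; the rules pass over those that are not, and their reading is None.
At some moment in a run one of probe_wide, probe_middle, probe_narrow may be knocked a few centimetres aside while the robot is not near it.
Once in a run the grip may slacken for a moment while it holds something.
It also fails if it takes over 210 s, if anything falls off the work surface, if the arm or the gripper's body presses on something with over 40 N, if the wrist force passes 120 N, or if a joint passes its speed limit or range.

## Working session

There is one attempt and no reset: what is moved stays moved. The work goes in short steps, Python scripts to look and compute and a tool call to move; the robot and the scene stay as the last step left them, time stands still between calls to the robot, and variables do not carry over. Pictures are saved under pics/ and viewed, at most 14 in all, crops included, and the job is handed in when it is done.

Besides the shell and the picture viewer there is one more tool, called after "Emit:" as name(argument=value, ...), one argument or row to a line, values as JSON. apply_moves: Moves the arm, as the interface text tells. Its arguments: {"type":"object","properties":{"rows":{"type":"array","items":{"type":"object","properties":{"x":{"type":"number"},"y":{"type":"number"},"z":{"type":"number"},"ax":{"type":"number"},"ay":{"type":"number"},"az":{"type":"number"},"gripper":{"type":"number"}}}},"newtons":{"type":"number"}},"required":["rows"]}

```bash
ls; mkdir -p pics
cat > h.py <<'E'
from workcell import *
import numpy as np, cv2
from scipy.spatial.transform import Rotation as R
def K(c):
    h,w=c["color"].shape[:2]; f=h/2/np.tan(np.radians(c["fov_y"])/2)
    return np.array([[f,0,c["cx"]],[0,f,c["cy"]],[0,0,1.]])
def ray(c,u,v):
    M=R.from_rotvec(np.ravel(c["rvec"])).as_matrix(); t=np.ravel(c["tvec"])
    d=M.T@np.linalg.inv(K(c))@[u,v,1]; return -M.T@t,d
def onz(c,u,v,z):
    o,d=ray(c,u,v); return o+d*(z-o[2])/d[2]
def proj(c,p):
    return cv2.projectPoints(np.array(p,float).reshape(-1,1,3),np.array(c["rvec"],float),np.array(c["tvec"],float),K(c),None)[0].reshape(-1,2)
def save(c,n,crop=None,s=1):
    im=c["color"][:,:,::-1]
    if crop: im=im[crop[1]:crop[3],crop[0]:crop[2]]
    cv2.imwrite("pics/"+n+".png",cv2.resize(im,None,fx=s,fy=s,interpolation=cv2.INTER_CUBIC))
E
python3 - <<'E'
from h import *
o=get_obs(); print(o)
for n in ("top","scene"):
    c=camera(n); save(c,n+"0",s=1.42); np.save(n+"0.npy",c,allow_pickle=True); print(n,c["fov_y"],c["cx"],c["cy"],ray(c,280,210))
E
```

```text
pics
{'clock': 0.0, 'joint_pos': array([-1.1486032 ,  0.33287831, -0.06474427,  1.46097413,  0.02162448,
        1.3498817 , -0.0884973 ]), 'joint_velocities': array([-0.00069509, -0.00094861,  0.00095453,  0.0005    , -0.00125329,
        0.00098007, -0.00196626]), 'tau': array([ 9.50131944e-04, -6.25453520e+01,  4.96442209e-02, -3.91592288e+01,
        1.61685131e-02,  9.67989065e-03,  1.27657833e-05]), 'position': array([0.26874864, 0.56385995, 0.24149635]), 'ee_rot': array([ 2.20532813e-01,  9.75379289e-01, -7.12013444e-04, -1.21580752e-04]), 'ft_force': array([ 0.15682376, -0.59007116,  0.08878043]), 'torque': array([-0.00954521, -0.00994542,  0.04020995]), 'grasp_force': 0.0, 'grip_width': 0.9984052682296454}
top 48.34394407520094 274.4803957913961 209.25002181538449 (array([ 0.36373614, -0.1043114 ,  1.16393577]), array([ 0.16072848, -0.01351663, -0.98697791]))
scene 51.23665288994042 285.18394037820116 207.58051040140523 (array([ 0.9020488, -0.5347189,  0.9646169]), array([-0.3500914 ,  0.41043075, -0.84211237]))
```

View pics/top0.png

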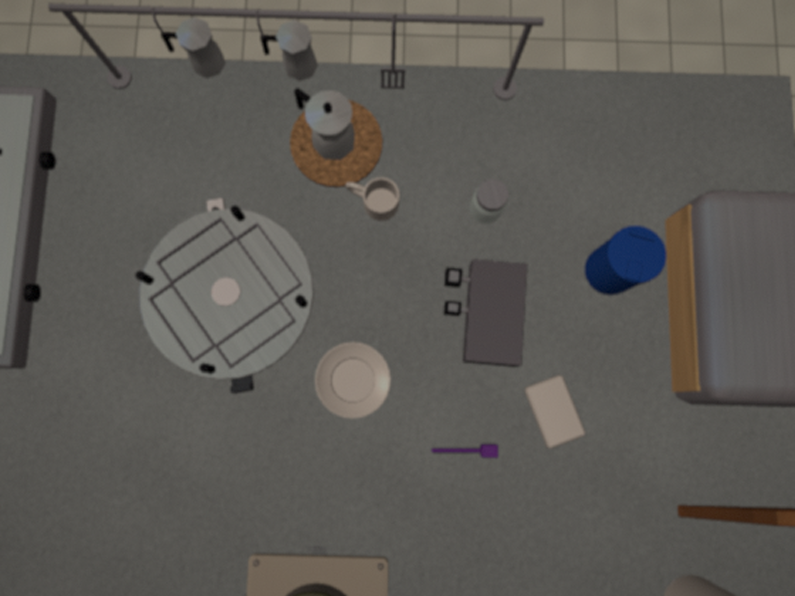

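View pics/scene0.png

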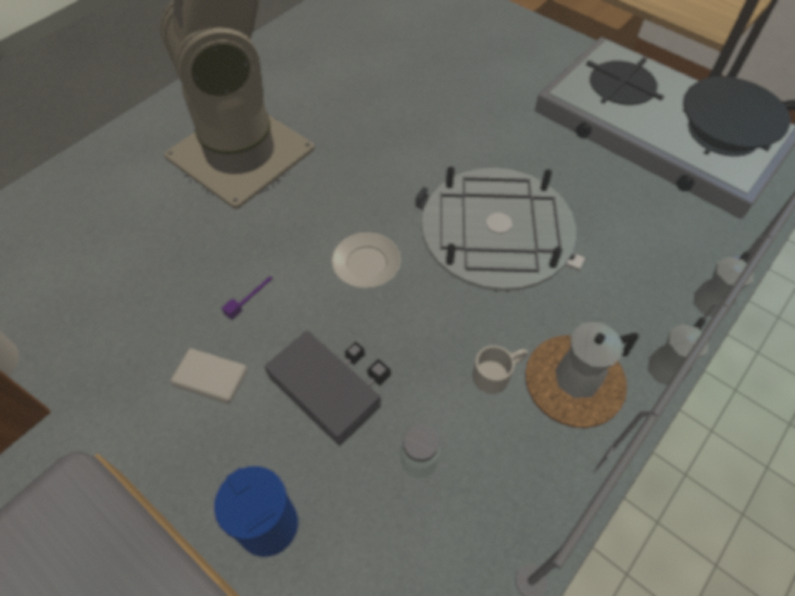

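The top view shows the carousel (225,291), the dark tab (242,384) with a white decoy mark at (216,204), and the case (495,313). Two handles stick out of it at (454,277) and (453,308), and the third slot looks empty. Things that could be mistaken for a probe: the black handles at (454,277) and (453,308), and the purple look-alike at (465,450), which stays where it is.

Run:
```python
from h import *
T=np.load("top0.npy",allow_pickle=True).item(); S=np.load("scene0.npy",allow_pickle=True).item()
def blobs(c,box,thr,zs,amin=15):
    im=c["color"].max(axis=2).astype(int); m=(im<thr).astype(np.uint8); k=np.zeros_like(m); x0,y0,x1,y1=box; k[y0:y1,x0:x1]=1
    n,l,s,ce=cv2.connectedComponentsWithStats(m*k)
    for i in range(1,n):
        if s[i,4]>=amin:
            r=cv2.minAreaRect(np.argwhere(l==i)[:,::-1].astype(np.float32))
            print(s[i],ce[i].round(1),"rect",np.round(r[1],1),round(r[2],1),[onz(c,*ce[i],z)[:2].round(4).tolist() for z in zs])
print("top");blobs(T,(90,140,225,280),45,(.03,.052,.076)); 
print("handles");blobs(T,(305,180,330,228),45,(.049,.037))
print("scene");blobs(S,(285,110,410,205),45,(.03,.052,.076)); blobs(S,(235,235,280,275),50,(.037,.049))
# disc fit
g=T["color"].astype(int)
def at(x,y): return onz(T,x/1.42,y/1.42,.028)
print("hub",at(225.5,291.5), "top case corners",[onz(T,x/1.42,y/1.42,.046)[:2].round(4) for x,y in((472,261),(527,264),(520,365),(464,361))])
save(T,"cropT",(290,165,390,275),5); save(S,"cropS",(170,220,300,320),5)
```

```text
top
[163 145   9  10  51] [166.9 149.7] rect [10.6  4.9] 45.0 [[0.693, 0.1674], [0.6866, 0.1621], [0.6796, 0.1564]]
[ 96 191  11   9  54] [101.1 195.1] rect [11.1  4.8] 31.0 [[0.5726, 0.3214], [0.5685, 0.3132], [0.5641, 0.3042]]
[209 209   7   7  35] [211.8 211.9] rect [7.8 4.2] 45.0 [[0.5387, 0.0471], [0.5353, 0.0442], [0.5316, 0.041]]
[141 257  10   5  39] [145.5 259.1] rect [4. 9.] 90.0 [[0.4191, 0.201], [0.418, 0.1951], [0.4168, 0.1886]]
[163 265  15  11 110] [170.4 270.7] rect [ 8.6 14.8] 77.5 [[0.3931, 0.1393], [0.3925, 0.1345], [0.3919, 0.1294]]
handles
[314 189  11  13  64] [318.4 196. ] rect [12. 10.] 90.0 [[0.5825, -0.2119], [0.5849, -0.2131]]
[313 213  12   9  41] [317.8 218.1] rect [11.  8.] 0.0 [[0.5283, -0.2112], [0.5301, -0.2124]]
scene
[244 247  12   8  41] [249.9 250.6] rect [ 6.6 11.2] 84.3 [[0.5359, -0.2159], [0.5406, -0.2201]]
[260 260  14  10  60] [266.8 264.7] rect [13.3  8.5] 4.4 [[0.5907, -0.2177], [0.5948, -0.2218]]
hub [0.55163051 0.17846344 0.028     ] top case corners [array([ 0.6145, -0.246 ]), array([ 0.612 , -0.3407]), array([ 0.4383, -0.3281]), array([ 0.4423, -0.234 ])]
```

View pics/cropT.png

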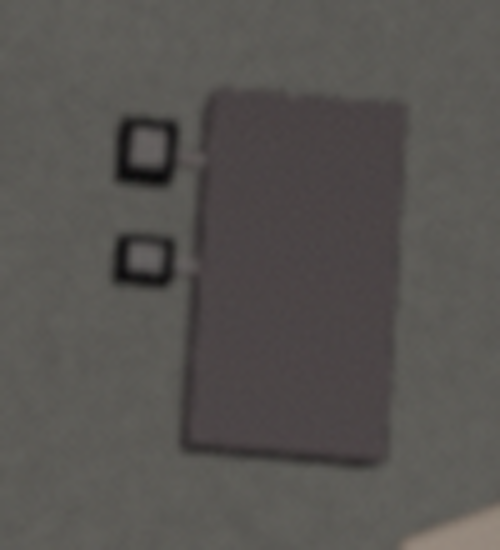

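The crop shows two handles. The one at (147,152) is about 31 mm wide, so it is probe_wide. The one at (144,260) is about 24 mm wide, so it is probe_middle. The third slot is empty, which means probe_narrow is absent. Next I'll work out the geometry.

```bash
cat >> h.py <<'E'
def go(x,y,z,yaw):
    "tool-frame delta (mm, deg) to TCP target; yaw = world angle of closure line (tool y)"
    o=get_obs(); M=R.from_quat(o["ee_rot"]).as_matrix(); p=np.array(o["position"])
    G=np.array([[np.cos(a:=np.radians(yaw)-np.pi/2),0,0]]).T
    ty=np.array([np.cos(np.radians(yaw)),np.sin(np.radians(yaw)),0]); tz=np.array([0,0,-1.]); tx=np.cross(ty,tz)
    W=np.stack([tx,ty,tz],1); rv=np.degrees(R.from_matrix(M.T@W).as_rotvec())
    d=np.array([x,y,z])-p
    print("p",p.round(4),"yaw",np.degrees(np.arctan2(M[1,1],M[0,1])).round(1),"d before turn",(M.T@d*1e3).round(1),"after turn",(W.T@d*1e3).round(1),"turn",rv.round(1),"j7",o["joint_pos"][6].round(2))
E
python3 - <<'E'
from h import *
import workcell; print([n for n in dir(workcell) if n[0]!='_'], getattr(workcell,'tcp_to_tips',None))
T=np.load("top0.npy",allow_pickle=True).item(); S=np.load("scene0.npy",allow_pickle=True).item()
print("tab",[onz(T,170.4,270.7,z)[:2].round(4) for z in(.015,.03)])
# tab in scene at (421,198)/1.42 
print("tab scene",[onz(S,421/1.42,198/1.42,z)[:2].round(4) for z in (.015,.03)], "hub scene",onz(S,499/1.42,222/1.42,.028)[:2].round(4),"hub label top",onz(T,225.5/1.42,291.5/1.42,.028)[:2])
print("saucer",onz(T,353/1.42,380/1.42,.01)[:2],"cup",onz(T,381/1.42,198/1.42,.04)[:2])
print("handle tops T",onz(T,319.8,195,.049)[:2],onz(T,319.2,217,.049)[:2])
print("case corners scene",[onz(S,x/1.42,y/1.42,.046)[:2].round(4) for x,y in((306,332),(380,403),(340,434),(266,370))])
go(.418,.195,.16,83)
E
```

```text
['MotionError', 'camera', 'get_obs', 'hand_in', 'tcp_to_tips'] 0.011
tab [array([0.3934, 0.1425]), array([0.393 , 0.1393])]
tab scene [array([0.3876, 0.1425]), array([0.3958, 0.1318])] hub scene [0.5495 0.1834] hub label top [0.55163051 0.17846344]
saucer [ 0.40653765 -0.04706061] cup [ 0.72421308 -0.08577838]
handle tops T [ 0.58506155 -0.21521478] [ 0.53102203 -0.21446778]
case corners scene [array([ 0.4457, -0.2389]), array([ 0.6262, -0.2551]), array([ 0.6128, -0.3331]), array([ 0.4463, -0.3314])]
p [0.2688 0.5639 0.2416] yaw 64.5 d before turn [-293.4 -268.7   81.9] after turn [-193.  -348.    81.6] turn [ -0.1  -0.  -18.5] j7 -0.09
```

View pics/cropS.png

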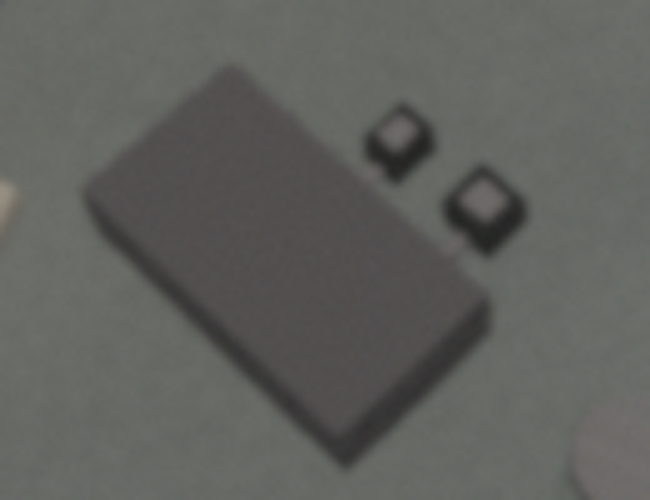

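The scene crop agrees: the handle at (485,205) is the wide one in the end slot, and the one at (400,135) is the middle one in the centre slot. The purple decoy is far away. Now I'll move over the post at 173° around the hub.

Emit:
apply_moves(
  rows=[
    {"az":-6.2,"gripper":0.5},
    {"az":-6.2,"gripper":0.5},
    {"az":-6.1,"gripper":0.5},
    {"x":-16,"y":-29,"z":0,"gripper":0.5},
    {"x":-16,"y":-29,"z":0,"gripper":0.5},
  ],
  newtons=40,
)

```text
invalid input at $.rows[0]: expected keys x, y, z, ax, ay, az, gripper
```

Emit:
apply_moves(
  rows=[
    {"x":-16,"y":-29,"z":8,"gripper":0.5},
    {"x":-16,"y":-29,"z":8,"gripper":0.5},
    {"x":-16,"y":-29,"z":8,"gripper":0.5},
    {"x":-16,"y":-29,"z":8,"gripper":0.5},
    {"x":-16,"y":-29,"z":8,"gripper":0.5},
  ],
)

```text
invalid input at $.rows[0]: expected keys x, y, z, ax, ay, az, gripper
```

Emit:
apply_moves(
  rows=[
    {"x":-16,"y":-29,"z":8,"gripper":0.5},
    {"x":-16,"y":-29,"z":8,"gripper":0.5},
    {"x":-16,"y":-29,"z":8,"gripper":0.5},
    {"x":-16,"y":-29,"z":8,"gripper":0.5},
    {"x":-16,"y":-29,"z":8,"gripper":0.5},
  ],
)

```text
invalid input at $.rows[0]: expected keys x, y, z, ax, ay, az, gripper
```

Run:
```python
from h import *
import time
go(.418,.195,.11,83); o=get_obs(); print(o["grip_width"],o["clock"])
c=camera("scene"); save(c,"s1",(240,60,430,210),4)
```

```text
p [0.2688 0.5639 0.2416] yaw 64.5 d before turn [-293.4 -268.7  131.9] after turn [-193.  -348.   131.6] turn [ -0.1  -0.  -18.5] j7 -0.09
1.001298754082697 0.1
```

View pics/s1.png

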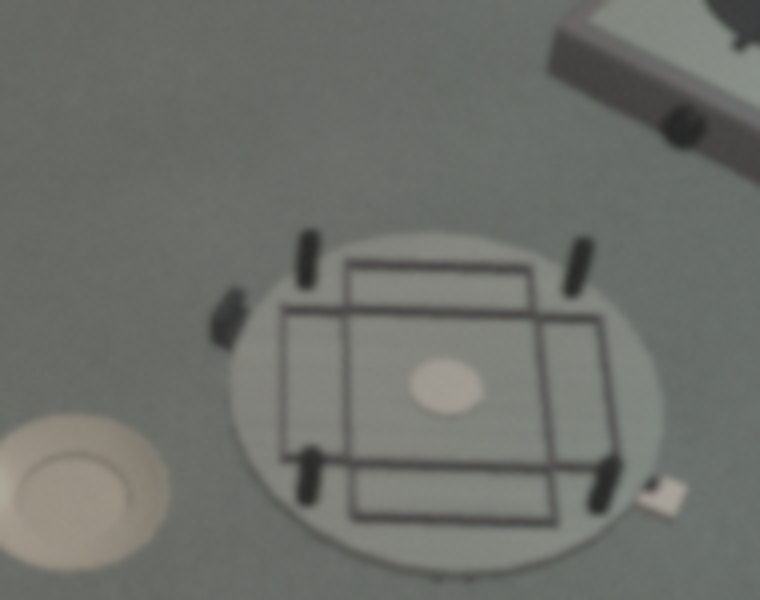

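The moves were refused because every row needs all the keys, so nothing has moved. The crop shows the tab at (228,318), the posts, and the white roller block at (662,495). I'll retry with complete rows.

Emit:
apply_moves(
  rows=[
    {"x":0,"y":0,"z":0,"ax":0,"ay":0,"az":-6.2,"gripper":0.5},
    {"x":0,"y":0,"z":0,"ax":0,"ay":0,"az":-6.2,"gripper":0.5},
    {"x":0,"y":0,"z":0,"ax":0,"ay":0,"az":-6.1,"gripper":0.5},
    {"x":-16,"y":-29,"z":0,"ax":0,"ay":0,"az":0,"gripper":0.5},
    {"x":-16,"y":-29,"z":0,"ax":0,"ay":0,"az":0,"gripper":0.5},
  ],
  newtons=40,
)

```text
clock: 0.57
position: [0.2925, 0.5029, 0.2413]
ee_rot: [0.059, 0.998, -0.0, -0.001]
ft_force: [1.3, -0.7, 0.1]
grip_width: 0.498
grasp_force: 0.0
```

Emit:
apply_moves(
  rows=[
    {"x":-16,"y":-29,"z":8,"ax":0,"ay":0,"az":0,"gripper":0.5},
    {"x":-16,"y":-29,"z":8,"ax":0,"ay":0,"az":0,"gripper":0.5},
    {"x":-16,"y":-29,"z":8,"ax":0,"ay":0,"az":0,"gripper":0.5},
    {"x":-16,"y":-29,"z":8,"ax":0,"ay":0,"az":0,"gripper":0.5},
    {"x":-16,"y":-29,"z":8,"ax":0,"ay":0,"az":0,"gripper":0.5},
  ],
)

```text
clock: 0.98
position: [0.3557, 0.3474, 0.2018]
ee_rot: [0.061, 0.998, 0.0, -0.0]
ft_force: [0.8, 0.4, 0.2]
grip_width: 0.501
grasp_force: 0.0
```

Emit:
apply_moves(
  rows=[
    {"x":-16,"y":-29,"z":8,"ax":0,"ay":0,"az":0,"gripper":0.5},
    {"x":-16,"y":-29,"z":8,"ax":0,"ay":0,"az":0,"gripper":0.5},
    {"x":-16,"y":-29,"z":8,"ax":0,"ay":0,"az":0,"gripper":0.5},
    {"x":-16,"y":-29,"z":8,"ax":0,"ay":0,"az":0,"gripper":0.5},
    {"x":-16,"y":-29,"z":8,"ax":0,"ay":0,"az":0,"gripper":0.5},
  ],
)

```text
clock: 1.4
position: [0.4174, 0.1938, 0.1619]
ee_rot: [0.061, 0.998, 0.0, 0.0]
ft_force: [0.9, 0.7, -0.5]
grip_width: 0.503
grasp_force: 0.0
```

Run:
```python
from h import *
go(.418,.195,.054,83); o=get_obs(); print(o["grip_width"],o["clock"])
c=camera("scene"); save(c,"s2",(240,60,430,210),4)
```

```text
p [0.4174 0.1938 0.1619] yaw 83.0 d before turn [ -0.5   1.2 107.9] after turn [ -0.5   1.3 107.9] turn [0. 0. 0.] j7 0.92
0.5030568118132543 1.4
```

View pics/s2.png

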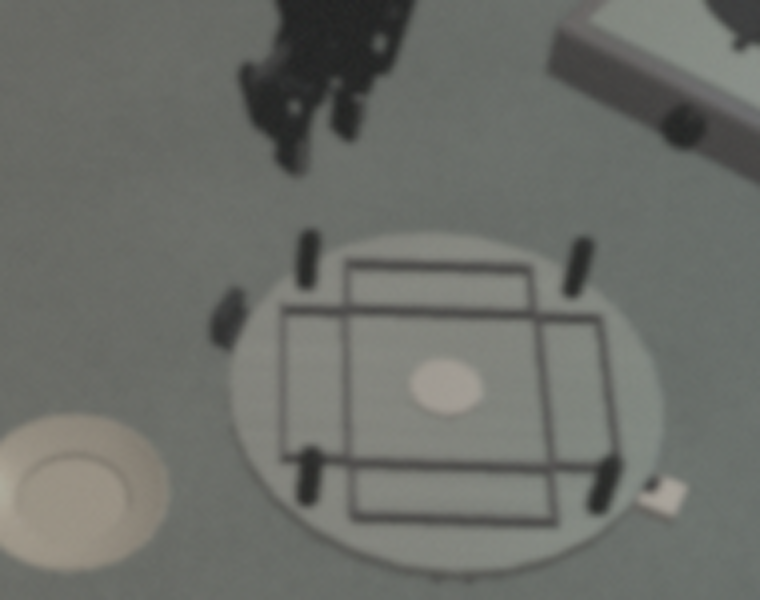

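The picture shows the open gripper straight above the post at (308,258). I'll lower and pinch.

Emit:
apply_moves(
  rows=[
    {"x":0,"y":1,"z":27,"ax":0,"ay":0,"az":0,"gripper":0.5},
    {"x":0,"y":0,"z":27,"ax":0,"ay":0,"az":0,"gripper":0.5},
    {"x":0,"y":0,"z":27,"ax":0,"ay":0,"az":0,"gripper":0.5},
    {"x":0,"y":0,"z":24,"ax":0,"ay":0,"az":0,"gripper":0.5},
    {"x":0,"y":0,"z":0,"ax":0,"ay":0,"az":0,"gripper":0.5},
  ],
)

```text
clock: 1.87
position: [0.4146, 0.1951, 0.0534]
ee_rot: [0.061, 0.998, -0.002, -0.003]
ft_force: [-0.6, -0.6, 0.2]
grip_width: 0.503
grasp_force: 0.0
```

Emit:
apply_moves(
  rows=[
    {"x":0,"y":0,"z":0,"ax":0,"ay":0,"az":0,"gripper":0.95},
    {"x":0,"y":0,"z":0,"ax":0,"ay":0,"az":0,"gripper":0.95},
    {"x":0,"y":0,"z":0,"ax":0,"ay":0,"az":0,"gripper":0.95},
    {"x":0,"y":0,"z":0,"ax":0,"ay":0,"az":0,"gripper":0.95},
    {"x":0,"y":0,"z":0,"ax":0,"ay":0,"az":0,"gripper":0.95},
  ],
  newtons=30,
)

```text
clock: 2.28
position: [0.418, 0.1971, 0.0587]
ee_rot: [0.061, 0.998, 0.001, 0.001]
ft_force: [-3.2, -0.4, 8.4]
grip_width: 0.176
grasp_force: 30.4
```

Run:
```python
from h import *
go(.5520+.135*np.cos(np.radians(148.5)),.1786+.135*np.sin(np.radians(148.5)),.057,58.5)
p=get_obs()["position"][:2]-[.552,.1786]; print(np.hypot(*p),np.degrees(np.arctan2(p[1],p[0])))
```

```text
p [0.418  0.1971 0.0587] yaw 83.0 d before turn [-12.4  53.9   1.9] after turn [11.1 54.2  1.7] turn [ 0.1  0.1 24.5] j7 0.94
0.1352721112079257 172.1328146707127
```

Emit:
apply_moves(
  rows=[
    {"x":-0.2,"y":7.2,"z":0,"ax":0,"ay":0,"az":3.05,"gripper":0.95},
    {"x":-0.2,"y":7.2,"z":0,"ax":0,"ay":0,"az":3.05,"gripper":0.95},
    {"x":-0.2,"y":7.2,"z":0,"ax":0,"ay":0,"az":3.05,"gripper":0.95},
    {"x":-0.2,"y":7.2,"z":0,"ax":0,"ay":0,"az":3.05,"gripper":0.95},
    {"x":0,"y":0,"z":0,"ax":0,"ay":0,"az":0,"gripper":0.95},
  ],
)

```text
clock: 2.7
position: [0.4255, 0.226, 0.0587]
ee_rot: [0.168, 0.986, 0.001, 0.002]
ft_force: [0.4, -0.5, 9.3]
grip_width: 0.179
grasp_force: 30.8
```

Emit:
apply_moves(
  rows=[
    {"x":-0.2,"y":7.2,"z":0,"ax":0,"ay":0,"az":3.05,"gripper":0.95},
    {"x":-0.2,"y":7.2,"z":0,"ax":0,"ay":0,"az":3.05,"gripper":0.95},
    {"x":-0.2,"y":7.2,"z":0,"ax":0,"ay":0,"az":3.05,"gripper":0.95},
    {"x":0,"y":0,"z":0,"ax":0,"ay":0,"az":0,"gripper":0.95},
    {"x":0,"y":0,"z":0,"ax":0,"ay":0,"az":0,"gripper":0.95},
  ],
)

```text
clock: 3.12
position: [0.4343, 0.2444, 0.0587]
ee_rot: [0.244, 0.97, 0.001, 0.001]
ft_force: [4.4, -0.7, 6.7]
grip_width: 0.177
grasp_force: 30.9
```

Run:
```python
from h import *
o=get_obs(); p=o["position"][:2]-[.552,.1786]; print(o["position"],o["ft_force"],np.hypot(*p),np.degrees(np.arctan2(p[1],p[0])))
```

```text
[0.43431943 0.24440444 0.05867597] [ 4.36131622 -0.66857872  6.68641624] 0.13482929941550098 150.7870205291963
```

Emit:
apply_moves(
  rows=[
    {"x":0,"y":0,"z":0,"ax":0,"ay":0,"az":0,"gripper":0.5},
    {"x":0,"y":0,"z":0,"ax":0,"ay":0,"az":0,"gripper":0.5},
    {"x":0,"y":0,"z":0,"ax":0,"ay":0,"az":0,"gripper":0.5},
    {"x":0,"y":0,"z":-30,"ax":0,"ay":0,"az":0,"gripper":0.5},
    {"x":0,"y":0,"z":-35,"ax":0,"ay":0,"az":0,"gripper":0.5},
  ],
)

```text
clock: 3.53
position: [0.4305, 0.2429, 0.1208]
ee_rot: [0.244, 0.97, -0.002, -0.002]
ft_force: [0.4, 0.1, 0.9]
grip_width: 0.5
grasp_force: 0.0
```

Emit:
apply_moves(
  rows=[
    {"x":0,"y":0,"z":-35,"ax":0,"ay":0,"az":0,"gripper":0.5},
    {"x":-30,"y":10,"z":-35,"ax":0,"ay":0,"az":0,"gripper":0.5},
    {"x":30,"y":20,"z":-20,"ax":0,"ay":0,"az":0,"gripper":0.5},
    {"x":30,"y":20,"z":0,"ax":0,"ay":0,"az":0,"gripper":0.5},
    {"x":30,"y":20,"z":0,"ax":0,"ay":0,"az":0,"gripper":0.5},
  ],
)

```text
clock: 3.95
position: [0.4094, 0.3359, 0.2098]
ee_rot: [0.245, 0.969, 0.001, 0.001]
ft_force: [0.5, 0.4, -0.6]
grip_width: 0.501
grasp_force: 0.0
```

```bash
cat >> h.py <<'E'
def dark(c,box,thr,zs,amin=15):
    im=c["color"].max(axis=2).astype(int); m=(im<thr).astype(np.uint8); k=np.zeros_like(m); x0,y0,x1,y1=box; k[y0:y1,x0:x1]=1
    n,l,s,ce=cv2.connectedComponentsWithStats(m*k)
    for i in range(1,n):
        if s[i,4]>=amin:
            P=onz(c,*ce[i],zs)[:2]; d=P-[.552,.1786]
            print(s[i],ce[i].round(1),P.round(4),"r",np.hypot(*d).round(4),"ang",np.degrees(np.arctan2(d[1],d[0])).round(1)%360)
E
python3 - <<'E'
from h import *
c=camera("top"); np.save("t3.npy",c,allow_pickle=True); dark(c,(90,140,225,280),45,.052); save(c,"t3",(80,130,270,280),4)
s=camera("scene"); dark(s,(285,110,410,205),45,.052)
E
```

```text
[184 153   7   9  43] [187.  156.8] [0.67   0.1117] r 0.1356 ang 330.5
[105 171  11   9  54] [110.  174.8] [0.6192 0.2961] r 0.1354 ang 60.3
[201 230   7   6  31] [203.7 232.5] [0.4851 0.0609] r 0.1354 ang 240.4
[120 249  11   6  49] [124.8 251.5] [0.4344 0.2452] r 0.1352 ang 150.5
[163 265  15  11 107] [170.2 270.7] [0.3923 0.1349] r 0.1655 ang 195.3
```

View pics/t3.png

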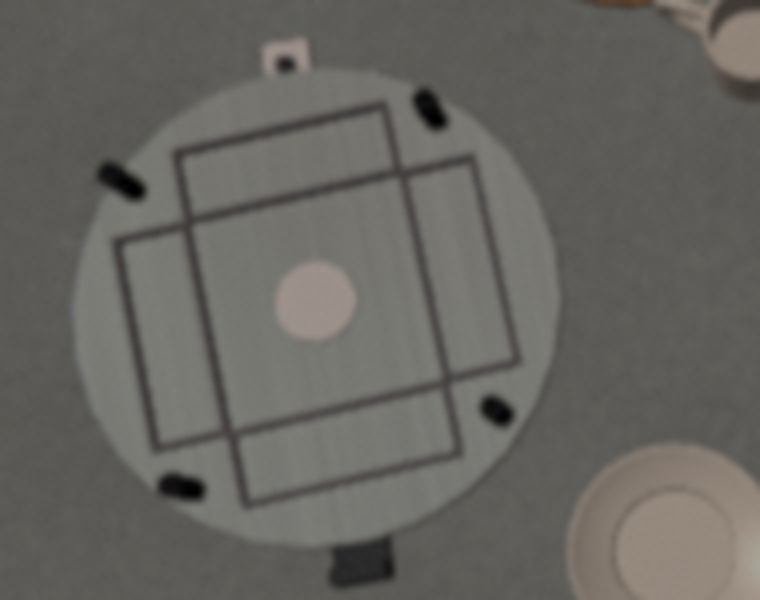

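The picture shows a tray facing the tab at (361,562), with the posts at 240.4° and 150.5°. I'll compare the tab and tray directions more carefully.

Run:
```python
from h import *
c=camera("top"); dark(c,(90,140,225,280),45,.052)
f=lambda x,y,z:onz(c,80+x/4-.4,130+y/4-.4,z)
H=f(315.5,300.5,.028)[:2]; print("hub",H)
def ang(P,h=H): d=P[:2]-h; return np.degrees(np.arctan2(d[1],d[0]))%360,np.hypot(*d)
print("tray mid",ang((f(247,505,.036)+f(460,455,.036))/2), "tray edge dir",ang(f(247,505,.036),f(460,455,.036)[:2]), ang(f(116,241,.036),f(472,157,.036)[:2]))
# tab: top face corners seen? bottom edges row
print("tab", [ang(f(x,y,z)) for x,y,z in ((361,553,.03),(361,583,.0),(334,553,.03),(391,545,.03))])
g=cv2.resize(c["color"][258:280,160:182,::-1],None,fx=25,fy=25,interpolation=cv2.INTER_CUBIC); cv2.imwrite("pics/tab.png",np.clip(g*2.5,0,255).astype(np.uint8))
```

```text
[184 153   7   9  43] [187.  156.8] [0.67   0.1117] r 0.1356 ang 330.5
[105 171  11   9  54] [110.  174.8] [0.6192 0.2961] r 0.1354 ang 60.3
[201 230   7   6  30] [203.8 232.4] [0.4852 0.0608] r 0.1354 ang 240.4
[120 249  11   6  47] [125.1 251.6] [0.4343 0.2446] r 0.135 ang 150.7
[163 265  15  11 108] [170.1 270.7] [0.3925 0.1353] r 0.1653 ang 195.2
hub [0.55299418 0.17936362]
tray mid (np.float64(196.45394767184956), np.float64(0.11469202810129618)) tray edge dir (np.float64(104.99733056929915), np.float64(0.13032508314301233)) (np.float64(105.46102540062166), np.float64(0.2232328020559585))
tab [(np.float64(194.05141668378383), np.float64(0.15797023427490334)), (np.float64(190.96487567147724), np.float64(0.1737591676210345)), (np.float64(188.20499953649565), np.float64(0.15530083488236715)), (np.float64(200.7482390818934), np.float64(0.1582150169320597))]
```

View pics/tab.png

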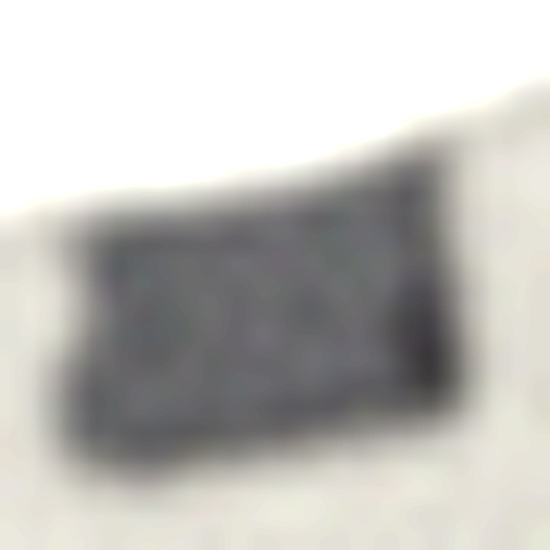

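The tab's edge is parallel to the tray's edge, both tilted about 13° in the image. To check the click, I'll grip the post again, nudge it 2° clockwise, release, and see whether it springs back.

Run:
```python
from h import *
go(.434,.2445,.056,61.6)
```

```text
p [0.4071 0.3373 0.2078] yaw 62.0 d before turn [-67.4 -69.3 151.8] after turn [-67.8 -68.8 151.8] turn [-0.  -0.1  0.4] j7 0.32
```

Emit:
apply_moves(
  rows=[
    {"x":-22,"y":-23,"z":20,"ax":0,"ay":0,"az":0,"gripper":0.5},
    {"x":-22,"y":-23,"z":20,"ax":0,"ay":0,"az":0,"gripper":0.5},
    {"x":-23,"y":-23,"z":20,"ax":0,"ay":0,"az":0,"gripper":0.5},
    {"x":0,"y":0,"z":0,"ax":0,"ay":0,"az":0,"gripper":0.5},
    {"x":0,"y":0,"z":0,"ax":0,"ay":0,"az":0,"gripper":0.5},
  ],
)

```text
clock: 4.52
position: [0.4357, 0.239, 0.147]
ee_rot: [0.247, 0.969, -0.001, -0.001]
ft_force: [-0.3, 0.5, 0.0]
grip_width: 0.501
grasp_force: 0.0
```

Run:
```python
from h import *
go(.434,.2445,.056,61.6)
```

```text
p [0.4357 0.239  0.147 ] yaw 61.4 d before turn [ 4.1  4.3 91. ] after turn [ 4.1  4.  91. ] turn [-0.2 -0.  -0.2] j7 0.5
```

Emit:
apply_moves(
  rows=[
    {"x":4,"y":4,"z":25,"ax":0,"ay":0,"az":0,"gripper":0.5},
    {"x":0,"y":0,"z":25,"ax":0,"ay":0,"az":0,"gripper":0.5},
    {"x":0,"y":0,"z":25,"ax":0,"ay":0,"az":0,"gripper":0.5},
    {"x":0,"y":0,"z":15,"ax":0,"ay":0,"az":0,"gripper":0.5},
    {"x":0,"y":0,"z":0,"ax":0,"ay":0,"az":0,"gripper":0.5},
  ],
)

```text
clock: 4.93
position: [0.4322, 0.2472, 0.0556]
ee_rot: [0.244, 0.97, -0.002, -0.002]
ft_force: [-0.4, -0.7, -0.6]
grip_width: 0.502
grasp_force: 0.0
```

Emit:
apply_moves(
  rows=[
    {"x":0,"y":0,"z":0,"ax":0,"ay":0,"az":0,"gripper":0.95},
    {"x":0,"y":0,"z":0,"ax":0,"ay":0,"az":0,"gripper":0.95},
    {"x":0,"y":0,"z":0,"ax":0,"ay":0,"az":0,"gripper":0.95},
    {"x":0,"y":0,"z":0,"ax":0,"ay":0,"az":0,"gripper":0.95},
    {"x":0,"y":0,"z":0,"ax":0,"ay":0,"az":0,"gripper":0.95},
  ],
)

```text
clock: 5.35
position: [0.4347, 0.2486, 0.0596]
ee_rot: [0.245, 0.97, 0.001, 0.001]
ft_force: [-0.8, 1.6, 6.9]
grip_width: 0.171
grasp_force: 30.2
```

Emit:
apply_moves(
  rows=[
    {"x":0,"y":2.5,"z":0,"ax":0,"ay":0,"az":1,"gripper":0.95},
    {"x":0,"y":2.5,"z":0,"ax":0,"ay":0,"az":1,"gripper":0.95},
    {"x":0,"y":0,"z":0,"ax":0,"ay":0,"az":0,"gripper":0.95},
    {"x":0,"y":0,"z":0,"ax":0,"ay":0,"az":0,"gripper":0.95},
    {"x":0,"y":0,"z":0,"ax":0,"ay":0,"az":0,"gripper":0.95},
  ],
)

```text
clock: 5.77
position: [0.4371, 0.2525, 0.0596]
ee_rot: [0.262, 0.965, 0.001, 0.001]
ft_force: [-2.1, -1.4, 8.4]
grip_width: 0.178
grasp_force: 30.5
```

Emit:
apply_moves(
  rows=[
    {"x":0,"y":0,"z":0,"ax":0,"ay":0,"az":0,"gripper":0.5},
    {"x":0,"y":0,"z":0,"ax":0,"ay":0,"az":0,"gripper":0.5},
    {"x":0,"y":0,"z":0,"ax":0,"ay":0,"az":0,"gripper":0.5},
    {"x":0,"y":0,"z":-30,"ax":0,"ay":0,"az":0,"gripper":0.5},
    {"x":0,"y":0,"z":-35,"ax":0,"ay":0,"az":0,"gripper":0.5},
  ],
)

```text
clock: 6.18
position: [0.4347, 0.251, 0.1219]
ee_rot: [0.262, 0.965, -0.002, -0.002]
ft_force: [0.9, 2.1, 0.4]
grip_width: 0.499
grasp_force: 0.0
```

Emit:
apply_moves(
  rows=[
    {"x":0,"y":0,"z":-35,"ax":0,"ay":0,"az":0,"gripper":0.5},
    {"x":0,"y":0,"z":-35,"ax":0,"ay":0,"az":0,"gripper":0.5},
    {"x":0,"y":20,"z":-20,"ax":0,"ay":0,"az":0,"gripper":0.5},
    {"x":30,"y":30,"z":0,"ax":0,"ay":0,"az":0,"gripper":0.5},
    {"x":30,"y":20,"z":0,"ax":0,"ay":0,"az":0,"gripper":0.5},
  ],
)

```text
clock: 6.6
position: [0.4217, 0.3435, 0.2151]
ee_rot: [0.263, 0.965, 0.002, 0.001]
ft_force: [-0.1, -0.2, -1.1]
grip_width: 0.501
grasp_force: 0.0
```

Run:
```python
from h import *
c=camera("top"); dark(c,(90,140,225,280),45,.052)
```

```text
[187 155   7   9  42] [190.  158.7] [0.6654 0.1043] r 0.1356 ang 326.8
[107 168  11   9  53] [111.8 172. ] [0.6263 0.2924] r 0.1359 ang 56.9
[199 233   7   6  30] [202.1 235.3] [0.4783 0.0646] r 0.1358 ang 237.1
[117 247  11   6  48] [122.1 249.7] [0.4385 0.252 ] r 0.1351 ang 147.1
[163 265  15  11 106] [170.3 270.8] [0.3921 0.1348] r 0.1658 ang 195.3
```

It stayed at 147.1° and didn't spring back. Either that is the click, or the nudge carried it just out of the draw zone of a click near 150.5°. I'll bring it back about 2° and see whether it snaps in.

Emit:
apply_moves(
  rows=[
    {"x":-30,"y":-20,"z":10,"ax":0,"ay":0,"az":0,"gripper":0.5},
    {"x":-30,"y":-30,"z":20,"ax":0,"ay":0,"az":0,"gripper":0.5},
    {"x":0,"y":-20,"z":20,"ax":0,"ay":0,"az":0,"gripper":0.5},
    {"x":0,"y":0,"z":20,"ax":0,"ay":0,"az":0,"gripper":0.5},
    {"x":0,"y":0,"z":0,"ax":0,"ay":0,"az":0,"gripper":0.5},
  ],
)

```text
clock: 7.07
position: [0.4336, 0.2537, 0.1421]
ee_rot: [0.262, 0.965, -0.002, -0.002]
ft_force: [-0.2, 1.1, -0.5]
grip_width: 0.499
grasp_force: 0.0
```

Emit:
apply_moves(
  rows=[
    {"x":0,"y":0,"z":0,"ax":0,"ay":0,"az":0,"gripper":0.5},
    {"x":0,"y":0,"z":0,"ax":0,"ay":0,"az":0,"gripper":0.5},
    {"x":0,"y":0,"z":0,"ax":0,"ay":0,"az":0,"gripper":0.5},
  ],
)

```text
clock: 7.32
position: [0.4359, 0.2572, 0.1468]
ee_rot: [0.261, 0.965, 0.001, 0.001]
ft_force: [0.6, 0.1, -0.1]
grip_width: 0.497
grasp_force: 0.0
```

Run:
```python
from h import *
go(.4385,.252,.056,59)
```

```text
p [0.4359 0.2572 0.1468] yaw 59.7 d before turn [-4.8 -3.4 90.8] after turn [-4.9 -3.1 90.8] turn [0.1 0.  0.7] j7 0.44
```

Emit:
apply_moves(
  rows=[
    {"x":-4.8,"y":-3.4,"z":30,"ax":0,"ay":0,"az":0,"gripper":0.5},
    {"x":0,"y":0,"z":30,"ax":0,"ay":0,"az":0,"gripper":0.5},
    {"x":0,"y":0,"z":30,"ax":0,"ay":0,"az":0,"gripper":0.5},
    {"x":0,"y":0,"z":0,"ax":0,"ay":0,"az":0,"gripper":0.5},
    {"x":0,"y":0,"z":0,"ax":0,"ay":0,"az":0,"gripper":0.5},
  ],
)

```text
clock: 7.73
position: [0.4375, 0.2508, 0.0556]
ee_rot: [0.261, 0.965, -0.001, -0.001]
ft_force: [0.1, -0.8, 0.8]
grip_width: 0.497
grasp_force: 0.0
```

Emit:
apply_moves(
  rows=[
    {"x":0,"y":0,"z":0,"ax":0,"ay":0,"az":0,"gripper":0.95},
    {"x":0,"y":0,"z":0,"ax":0,"ay":0,"az":0,"gripper":0.95},
    {"x":0,"y":0,"z":0,"ax":0,"ay":0,"az":0,"gripper":0.95},
    {"x":0,"y":0,"z":0,"ax":0,"ay":0,"az":0,"gripper":0.95},
    {"x":0,"y":0,"z":0,"ax":0,"ay":0,"az":0,"gripper":0.95},
  ],
)

```text
clock: 8.15
position: [0.4389, 0.2516, 0.0577]
ee_rot: [0.262, 0.965, 0.001, 0.001]
ft_force: [-1.9, -0.9, 7.5]
grip_width: 0.174
grasp_force: 29.1
```

Emit:
apply_moves(
  rows=[
    {"x":0,"y":-2.4,"z":0,"ax":0,"ay":0,"az":-1,"gripper":0.95},
    {"x":0,"y":-2.4,"z":0,"ax":0,"ay":0,"az":-1,"gripper":0.95},
    {"x":0,"y":0,"z":0,"ax":0,"ay":0,"az":0,"gripper":0.95},
    {"x":0,"y":0,"z":0,"ax":0,"ay":0,"az":0,"gripper":0.95},
    {"x":0,"y":0,"z":0,"ax":0,"ay":0,"az":0,"gripper":0.95},
  ],
)

```text
clock: 8.57
position: [0.4377, 0.2496, 0.0578]
ee_rot: [0.244, 0.97, 0.004, 0.002]
ft_force: [6.3, 9.7, -4.0]
grip_width: 0.179
grasp_force: 29.9
```

Emit:
apply_moves(
  rows=[
    {"x":0,"y":0,"z":0,"ax":0,"ay":0,"az":0,"gripper":0.5},
    {"x":0,"y":0,"z":0,"ax":0,"ay":0,"az":0,"gripper":0.5},
    {"x":0,"y":0,"z":0,"ax":0,"ay":0,"az":0,"gripper":0.5},
    {"x":0,"y":0,"z":0,"ax":0,"ay":0,"az":0,"gripper":0.5},
    {"x":0,"y":0,"z":-35,"ax":0,"ay":0,"az":0,"gripper":0.5},
  ],
)

```text
clock: 8.98
position: [0.4322, 0.2443, 0.0858]
ee_rot: [0.245, 0.97, -0.004, -0.003]
ft_force: [-1.2, 0.0, -1.1]
grip_width: 0.501
grasp_force: 0.0
```

Emit:
apply_moves(
  rows=[
    {"x":0,"y":0,"z":-35,"ax":0,"ay":0,"az":0,"gripper":0.5},
    {"x":0,"y":0,"z":-35,"ax":0,"ay":0,"az":0,"gripper":0.5},
    {"x":0,"y":20,"z":-35,"ax":0,"ay":0,"az":0,"gripper":0.5},
    {"x":30,"y":30,"z":0,"ax":0,"ay":0,"az":0,"gripper":0.5},
    {"x":30,"y":20,"z":0,"ax":0,"ay":0,"az":0,"gripper":0.5},
  ],
)

```text
clock: 9.4
position: [0.4179, 0.3375, 0.1983]
ee_rot: [0.246, 0.969, 0.002, 0.001]
ft_force: [0.0, 1.0, -0.7]
grip_width: 0.504
grasp_force: 0.0
```

Run:
```python
from h import *
c=camera("top"); dark(c,(90,140,225,280),45,.052)
```

```text
[186 154   8  10  45] [189.6 158.5] [0.6659 0.1052] r 0.1355 ang 327.2
[107 168  11   9  54] [111.6 172.3] [0.6256 0.2927] r 0.1357 ang 57.2
[199 232   7   7  33] [202. 235.] [0.4789 0.0648] r 0.1353 ang 237.3
[118 247  10   6  46] [122.3 249.7] [0.4385 0.2514] r 0.1348 ang 147.3
[163 265  15  11 107] [170.6 270.7] [0.3924 0.1341] r 0.1657 ang 195.6
```

It resisted with 11 N and sprang back to 147.2°, so the click is confirmed: the carousel is clicked with the bay direction at 192.25°. Now to the wide probe. On the way I'll touch the free counter once to learn how far ahead the fingertips reach at a 30 mm opening.

Run:
```python
from h import *
go(.54,-.09,.15,-4.1)
```

```text
p [0.4113 0.3446 0.1966] yaw 62.1 d before turn [-317.4 -323.9   44.6] after turn [-424.3  159.4   46.6] turn [ 0.1 -0.3 66.2] j7 0.32
```

Emit:
apply_moves(
  rows=[
    {"x":0,"y":0,"z":0,"ax":0,"ay":0,"az":6,"gripper":0.64},
    {"x":0,"y":0,"z":0,"ax":0,"ay":0,"az":6,"gripper":0.64},
    {"x":0,"y":0,"z":0,"ax":0,"ay":0,"az":6,"gripper":0.64},
    {"x":0,"y":0,"z":0,"ax":0,"ay":0,"az":6,"gripper":0.64},
    {"x":0,"y":0,"z":0,"ax":0,"ay":0,"az":6,"gripper":0.64},
  ],
)

```text
clock: 9.87
position: [0.4159, 0.3356, 0.1954]
ee_rot: [0.49, 0.872, -0.0, -0.0]
ft_force: [-0.2, 1.1, -0.4]
grip_width: 0.357
grasp_force: 0.0
```

Emit:
apply_moves(
  rows=[
    {"x":0,"y":0,"z":0,"ax":0,"ay":0,"az":6,"gripper":0.64},
    {"x":0,"y":0,"z":0,"ax":0,"ay":0,"az":6,"gripper":0.64},
    {"x":0,"y":0,"z":0,"ax":0,"ay":0,"az":6,"gripper":0.64},
    {"x":0,"y":0,"z":0,"ax":0,"ay":0,"az":6,"gripper":0.64},
    {"x":0,"y":0,"z":0,"ax":0,"ay":0,"az":6,"gripper":0.64},
  ],
)

```text
clock: 10.28
position: [0.4159, 0.3355, 0.1953]
ee_rot: [0.699, 0.716, -0.0, -0.0]
ft_force: [0.3, 0.6, -0.0]
grip_width: 0.363
grasp_force: 0.0
```

Emit:
apply_moves(
  rows=[
    {"x":0,"y":0,"z":0,"ax":0,"ay":0,"az":6.2,"gripper":0.64},
    {"x":-30,"y":11,"z":3,"ax":0,"ay":0,"az":0,"gripper":0.64},
    {"x":-30,"y":11,"z":3,"ax":0,"ay":0,"az":0,"gripper":0.64},
    {"x":-30,"y":11,"z":3,"ax":0,"ay":0,"az":0,"gripper":0.64},
    {"x":-30,"y":11,"z":3,"ax":0,"ay":0,"az":0,"gripper":0.64},
  ],
)

```text
clock: 10.7
position: [0.4503, 0.2112, 0.1833]
ee_rot: [0.734, 0.679, -0.0, -0.0]
ft_force: [-0.1, 0.3, 0.2]
grip_width: 0.358
grasp_force: 0.0
```

Emit:
apply_moves(
  rows=[
    {"x":-30,"y":11,"z":3,"ax":0,"ay":0,"az":0,"gripper":0.64},
    {"x":-30,"y":11,"z":3,"ax":0,"ay":0,"az":0,"gripper":0.64},
    {"x":-30,"y":11,"z":3,"ax":0,"ay":0,"az":0,"gripper":0.64},
    {"x":-30,"y":11,"z":3,"ax":0,"ay":0,"az":0,"gripper":0.64},
    {"x":-30,"y":12,"z":3,"ax":0,"ay":0,"az":0,"gripper":0.64},
  ],
)

```text
clock: 11.12
position: [0.4942, 0.0571, 0.1684]
ee_rot: [0.734, 0.679, 0.0, -0.0]
ft_force: [1.3, -0.3, -0.1]
grip_width: 0.365
grasp_force: 0.0
```

Emit:
apply_moves(
  rows=[
    {"x":-30,"y":12,"z":4,"ax":0,"ay":0,"az":0,"gripper":0.64},
    {"x":-30,"y":12,"z":4,"ax":0,"ay":0,"az":0,"gripper":0.64},
    {"x":-30,"y":12,"z":4,"ax":0,"ay":0,"az":0,"gripper":0.64},
    {"x":-30,"y":12,"z":4,"ax":0,"ay":0,"az":0,"gripper":0.64},
    {"x":-4,"y":0,"z":0,"ax":0,"ay":0,"az":0,"gripper":0.64},
  ],
)

```text
clock: 11.53
position: [0.5324, -0.0749, 0.152]
ee_rot: [0.737, 0.676, -0.001, 0.001]
ft_force: [-1.3, -1.0, 0.3]
grip_width: 0.362
grasp_force: 0.0
```

Emit:
apply_moves(
  rows=[
    {"x":0,"y":0,"z":30,"ax":0,"ay":0,"az":0,"gripper":0.64},
    {"x":0,"y":0,"z":30,"ax":0,"ay":0,"az":0,"gripper":0.64},
    {"x":0,"y":0,"z":30,"ax":0,"ay":0,"az":0,"gripper":0.64},
    {"x":0,"y":0,"z":30,"ax":0,"ay":0,"az":0,"gripper":0.64},
    {"x":0,"y":0,"z":0,"ax":0,"ay":0,"az":0,"gripper":0.64},
  ],
)

```text
clock: 11.95
position: [0.5285, -0.0681, 0.0275]
ee_rot: [0.734, 0.679, -0.003, -0.003]
ft_force: [-1.6, 0.3, -0.7]
grip_width: 0.361
grasp_force: 0.0
```

Run:
```python
from h import *
go(.54,-.09,.02,-4.1); o=get_obs(); print(o["ft_force"],o["grip_width"])
```

```text
p [ 0.5285 -0.0681  0.0275] yaw -4.5 d before turn [-20.9  13.2   7.4] after turn [-21.   13.    7.5] turn [-0.5  0.1 -0.4] j7 0.17
[-1.56379863  0.27296458 -0.6757876 ] 0.36096706659414957
```

Emit:
apply_moves(
  rows=[
    {"x":0,"y":0,"z":4,"ax":0,"ay":0,"az":0,"gripper":0.64},
    {"x":0,"y":0,"z":3,"ax":0,"ay":0,"az":0,"gripper":0.64},
    {"x":0,"y":0,"z":2,"ax":0,"ay":0,"az":0,"gripper":0.64},
    {"x":0,"y":0,"z":0,"ax":0,"ay":0,"az":0,"gripper":0.64},
    {"x":0,"y":0,"z":0,"ax":0,"ay":0,"az":0,"gripper":0.64},
  ],
)

```text
clock: 12.37
position: [0.5331, -0.0685, 0.0245]
ee_rot: [0.734, 0.679, 0.001, 0.0]
ft_force: [-0.1, -0.6, 0.5]
grip_width: 0.362
grasp_force: 0.0
```

Emit:
apply_moves(
  rows=[
    {"x":0,"y":0,"z":2,"ax":0,"ay":0,"az":0,"gripper":0.64},
    {"x":0,"y":0,"z":2,"ax":0,"ay":0,"az":0,"gripper":0.64},
    {"x":0,"y":0,"z":0,"ax":0,"ay":0,"az":0,"gripper":0.64},
    {"x":0,"y":0,"z":0,"ax":0,"ay":0,"az":0,"gripper":0.64},
  ],
)

```text
clock: 12.7
position: [0.5323, -0.0686, 0.0194]
ee_rot: [0.735, 0.679, -0.0, -0.0]
ft_force: [-1.0, 0.2, -0.3]
grip_width: 0.358
grasp_force: 0.0
```

Emit:
apply_moves(
  rows=[
    {"x":0,"y":0,"z":2,"ax":0,"ay":0,"az":0,"gripper":0.64},
    {"x":0,"y":0,"z":0,"ax":0,"ay":0,"az":0,"gripper":0.64},
    {"x":0,"y":0,"z":0,"ax":0,"ay":0,"az":0,"gripper":0.64},
    {"x":0,"y":0,"z":0,"ax":0,"ay":0,"az":0,"gripper":0.64},
  ],
)

```text
clock: 13.03
position: [0.5324, -0.0686, 0.0174]
ee_rot: [0.735, 0.679, 0.0, -0.0]
ft_force: [-0.4, -0.9, -0.2]
grip_width: 0.364
grasp_force: 0.0
```

Emit:
apply_moves(
  rows=[
    {"x":0,"y":0,"z":2,"ax":0,"ay":0,"az":0,"gripper":0.64},
    {"x":0,"y":0,"z":0,"ax":0,"ay":0,"az":0,"gripper":0.64},
    {"x":0,"y":0,"z":0,"ax":0,"ay":0,"az":0,"gripper":0.64},
  ],
)

```text
clock: 13.28
position: [0.5323, -0.0686, 0.0153]
ee_rot: [0.735, 0.679, -0.0, -0.0]
ft_force: [-0.1, -0.4, 0.8]
grip_width: 0.361
grasp_force: 0.0
```

Emit:
apply_moves(
  rows=[
    {"x":0,"y":0,"z":2,"ax":0,"ay":0,"az":0,"gripper":0.64},
    {"x":0,"y":0,"z":0,"ax":0,"ay":0,"az":0,"gripper":0.64},
    {"x":0,"y":0,"z":0,"ax":0,"ay":0,"az":0,"gripper":0.64},
  ],
)

```text
clock: 13.53
position: [0.5323, -0.0686, 0.0133]
ee_rot: [0.735, 0.679, -0.0, -0.0]
ft_force: [0.6, 0.5, 0.9]
grip_width: 0.36
grasp_force: 0.0
```

Emit:
apply_moves(
  rows=[
    {"x":0,"y":0,"z":2,"ax":0,"ay":0,"az":0,"gripper":0.64},
    {"x":0,"y":0,"z":0,"ax":0,"ay":0,"az":0,"gripper":0.64},
    {"x":0,"y":0,"z":0,"ax":0,"ay":0,"az":0,"gripper":0.64},
  ],
)

```text
clock: 13.78
position: [0.5323, -0.0686, 0.0113]
ee_rot: [0.735, 0.679, -0.0, -0.0]
ft_force: [0.7, 0.7, -0.1]
grip_width: 0.362
grasp_force: 0.0
```

Emit:
apply_moves(
  rows=[
    {"x":0,"y":0,"z":2,"ax":0,"ay":0,"az":0,"gripper":0.64},
    {"x":0,"y":0,"z":0,"ax":0,"ay":0,"az":0,"gripper":0.64},
    {"x":0,"y":0,"z":0,"ax":0,"ay":0,"az":0,"gripper":0.64},
  ],
)

```text
clock: 14.03
position: [0.5327, -0.0686, 0.0106]
ee_rot: [0.735, 0.678, 0.0, -0.0]
ft_force: [-7.4, 0.9, 18.2]
grip_width: 0.36
grasp_force: 8.6
```

Contact came at TCP z = 0.0108, so the tips are 11 mm ahead of the TCP. Now raise and go over the wide handle.

Emit:
apply_moves(
  rows=[
    {"x":0,"y":0,"z":-32,"ax":0,"ay":0,"az":0,"gripper":0.48},
    {"x":0,"y":0,"z":-32,"ax":0,"ay":0,"az":0,"gripper":0.48},
    {"x":0,"y":0,"z":-32,"ax":0,"ay":0,"az":0,"gripper":0.48},
    {"x":-32,"y":11,"z":0,"ax":0,"ay":0,"az":0,"gripper":0.48},
    {"x":-32,"y":11,"z":0,"ax":0,"ay":0,"az":0,"gripper":0.48},
  ],
)

```text
clock: 14.45
position: [0.5513, -0.1327, 0.1078]
ee_rot: [0.733, 0.68, 0.002, 0.001]
ft_force: [0.9, 0.0, -0.1]
grip_width: 0.521
grasp_force: 0.0
```

Emit:
apply_moves(
  rows=[
    {"x":-30,"y":11,"z":0,"ax":0,"ay":0,"az":0,"gripper":0.48},
    {"x":-30,"y":11,"z":0,"ax":0,"ay":0,"az":0,"gripper":0.48},
    {"x":-27,"y":10,"z":0,"ax":0,"ay":0,"az":0,"gripper":0.48},
    {"x":0,"y":0,"z":0,"ax":0,"ay":0,"az":0,"gripper":0.48},
    {"x":0,"y":0,"z":0,"ax":0,"ay":0,"az":0,"gripper":0.48},
  ],
)

```text
clock: 14.87
position: [0.5738, -0.2256, 0.1051]
ee_rot: [0.736, 0.677, -0.001, 0.0]
ft_force: [0.3, 1.5, -0.8]
grip_width: 0.52
grasp_force: 0.0
```

Run:
```python
from h import *
go(.586,-.217,.047,-4.1)
T=camera("top"); S=camera("scene")
save(S,"s4",(220,200,320,300),5)
dark(S,(235,235,290,275),50,.043)
```

```text
p [ 0.5738 -0.2256  0.1051] yaw -4.7 d before turn [ 9.6 11.4 58.1] after turn [ 9.4 11.5 58.1] turn [-0.   0.1 -0.6] j7 0.43
[245 235  34  24 343] [263.3 244.2] [ 0.5509 -0.1848] r 0.3634 ang 269.8
[244 247  12   8  42] [249.8 250.7] [ 0.5382 -0.2182] r 0.3971 ang 268.0
[260 260  14  10  61] [266.9 264.8] [ 0.593  -0.2197] r 0.4004 ang 275.9
```

View pics/s4.png

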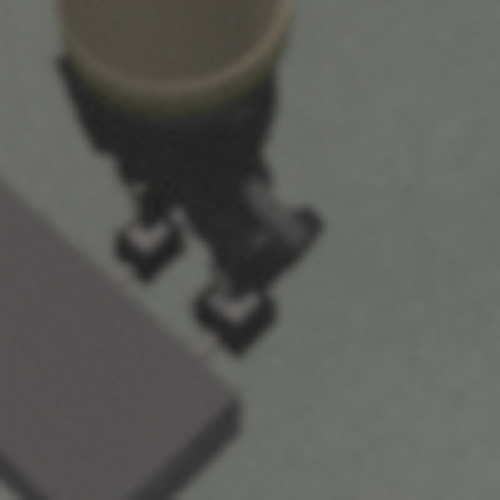

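The picture shows the fingers above the wide handle at (235,315) and slightly off it. The middle handle is at (148,240), and both are still in place. I'll correct and settle.

Emit:
apply_moves(
  rows=[
    {"x":9.5,"y":11.5,"z":0,"ax":0,"ay":0,"az":0,"gripper":0.48},
    {"x":0,"y":0,"z":0,"ax":0,"ay":0,"az":0,"gripper":0.48},
    {"x":0,"y":0,"z":0,"ax":0,"ay":0,"az":0,"gripper":0.48},
    {"x":0,"y":0,"z":0,"ax":0,"ay":0,"az":0,"gripper":0.48},
  ],
)

```text
clock: 15.3
position: [0.5868, -0.2138, 0.1054]
ee_rot: [0.734, 0.679, 0.0, -0.0]
ft_force: [-0.3, -0.3, -0.2]
grip_width: 0.523
grasp_force: 0.0
```

Run:
```python
from h import *
go(.586,-.217,.047,-4.1)
```

```text
p [ 0.5868 -0.2138  0.1054] yaw -4.4 d before turn [-3.2 -0.6 58.4] after turn [-3.2 -0.6 58.4] turn [-0.  -0.  -0.3] j7 0.41
```

Emit:
apply_moves(
  rows=[
    {"x":-3,"y":-0.6,"z":20,"ax":0,"ay":0,"az":0,"gripper":0.48},
    {"x":0,"y":0,"z":20,"ax":0,"ay":0,"az":0,"gripper":0.48},
    {"x":0,"y":0,"z":18,"ax":0,"ay":0,"az":0,"gripper":0.48},
    {"x":0,"y":0,"z":0,"ax":0,"ay":0,"az":0,"gripper":0.48},
    {"x":0,"y":0,"z":0,"ax":0,"ay":0,"az":0,"gripper":0.48},
  ],
)

```text
clock: 15.72
position: [0.585, -0.2177, 0.0471]
ee_rot: [0.735, 0.679, -0.001, -0.001]
ft_force: [-0.1, 0.2, 0.3]
grip_width: 0.516
grasp_force: 0.0
```

Emit:
apply_moves(
  rows=[
    {"x":0,"y":0,"z":0,"ax":0,"ay":0,"az":0,"gripper":0.85},
    {"x":0,"y":0,"z":0,"ax":0,"ay":0,"az":0,"gripper":0.85},
    {"x":0,"y":0,"z":0,"ax":0,"ay":0,"az":0,"gripper":0.85},
    {"x":0,"y":0,"z":0,"ax":0,"ay":0,"az":0,"gripper":0.85},
    {"x":0,"y":0,"z":0,"ax":0,"ay":0,"az":0,"gripper":0.85},
  ],
  newtons=60,
)

```text
clock: 16.13
position: [0.5861, -0.2179, 0.0483]
ee_rot: [0.734, 0.679, 0.0, 0.001]
ft_force: [-2.3, 0.1, 5.0]
grip_width: 0.327
grasp_force: 61.8
```

Run:
```python
from h import *
go(.586,-.217,.047,-4.1); o=get_obs(); print(o["grip_width"]*85,o["ft_force"],o["torque"])
```

```text
p [ 0.5861 -0.2179  0.0483] yaw -4.5 d before turn [ 0.9 -0.2  1.3] after turn [ 0.9 -0.2  1.3] turn [ 0.1  0.  -0.4] j7 0.45
27.8127826416786 [-2.30360523  0.14970492  5.03753738] [-0.06277591  0.36574956  0.09777908]
```

The grip reads 28 mm, which fits the wide handle. Pull straight out along tool +x with small wiggles.

Emit:
apply_moves(
  rows=[
    {"x":4,"y":0,"z":0,"ax":0,"ay":0,"az":0.7,"gripper":0.85},
    {"x":5,"y":0,"z":0,"ax":0,"ay":0,"az":-1.2,"gripper":0.85},
    {"x":6,"y":0,"z":0,"ax":0,"ay":0,"az":1.2,"gripper":0.85},
    {"x":7,"y":0,"z":0,"ax":0,"ay":0,"az":-1.2,"gripper":0.85},
    {"x":7,"y":0,"z":0,"ax":0,"ay":0,"az":0.9,"gripper":0.85},
  ],
)

```text
clock: 16.55
position: [0.5879, -0.1923, 0.048]
ee_rot: [0.737, 0.675, -0.001, 0.002]
ft_force: [2.8, -12.3, -2.1]
grip_width: 0.335
grasp_force: 61.3
```

Emit:
apply_moves(
  rows=[
    {"x":8,"y":0,"z":0,"ax":0,"ay":0,"az":0,"gripper":0.85},
    {"x":8,"y":0,"z":0,"ax":0,"ay":0,"az":0,"gripper":0.85},
    {"x":8,"y":0,"z":0,"ax":0,"ay":0,"az":0,"gripper":0.85},
    {"x":8,"y":0,"z":0,"ax":0,"ay":0,"az":0,"gripper":0.85},
    {"x":8,"y":0,"z":0,"ax":0,"ay":0,"az":0,"gripper":0.85},
  ],
)

```text
clock: 16.97
position: [0.5915, -0.1496, 0.0476]
ee_rot: [0.737, 0.675, -0.0, 0.001]
ft_force: [-0.2, 0.3, -0.4]
grip_width: 0.33
grasp_force: 61.3
```

Emit:
apply_moves(
  rows=[
    {"x":8,"y":0,"z":0,"ax":0,"ay":0,"az":0,"gripper":0.85},
    {"x":8,"y":0,"z":0,"ax":0,"ay":0,"az":0,"gripper":0.85},
    {"x":0,"y":0,"z":0,"ax":0,"ay":0,"az":0,"gripper":0.85},
    {"x":0,"y":0,"z":0,"ax":0,"ay":0,"az":0,"gripper":0.85},
  ],
)

```text
clock: 17.3
position: [0.5929, -0.1321, 0.0473]
ee_rot: [0.736, 0.677, 0.0, -0.0]
ft_force: [-0.4, -0.5, 0.5]
grip_width: 0.331
grasp_force: 61.3
```

Run:
```python
from h import *
go(.464,.1595,.13,12.25)
S=camera("scene"); save(S,"s5",(210,160,330,280),5)
T=camera("top"); save(T,"t5",(270,150,390,270),5)
```

```text
p [ 0.5929 -0.1321  0.0473] yaw -4.9 d before turn [ 279.7 -153.2  -82.5] after turn [312.3 -64.1 -82.7] turn [ -0.   -0.  -17.1] j7 0.29
```

View pics/s5.png

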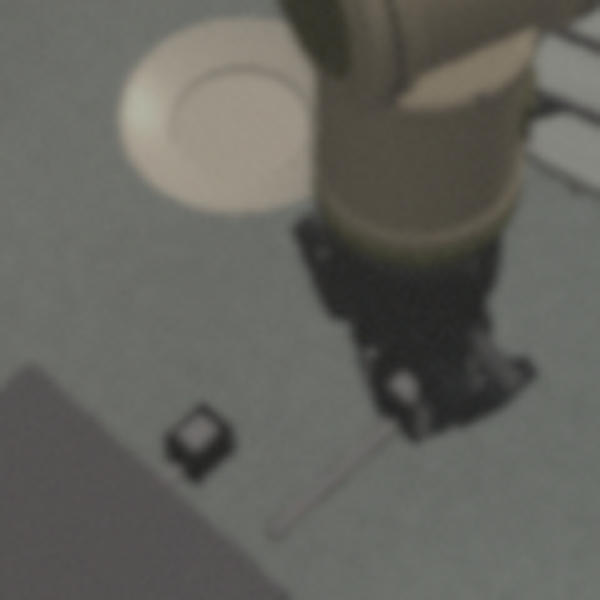

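The probe is out. The stem tip is at crop (277,535), clear of the case, and the middle probe is undisturbed. I'll measure the tip against the TCP.

Run:
```python
from h import *
S=camera("scene"); o=get_obs(); M=R.from_quat(o["ee_rot"]).as_matrix()
u,v=210+277/5,160+533/5
for z in (.026,.03): 
    P=onz(S,u,v,z); print(P.round(4),(M.T@(P-o["position"])*1e3).round(1))
T=camera("top"); cr=T["color"][175:260,270:345].astype(int)
save(T,"t5",(270,150,390,270),5)
```

```text
[ 0.5877 -0.2198  0.026 ] [-86.3   2.5  21.5]
[ 0.5891 -0.2211  0.03  ] [-87.5   4.   17.5]
```

View pics/t5.png

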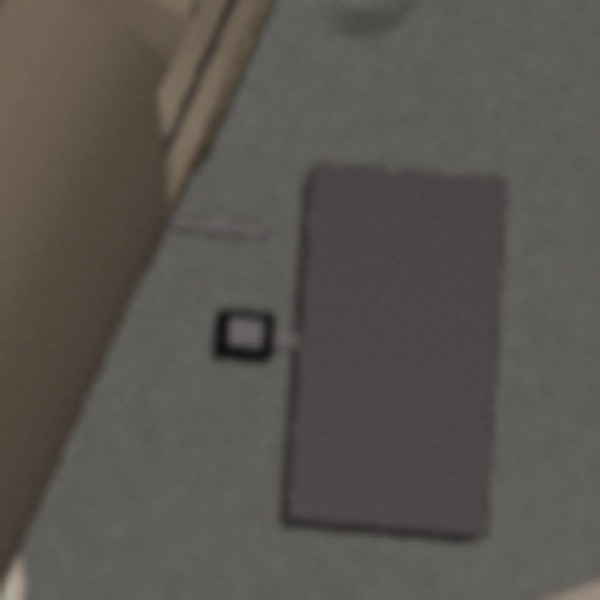

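The top view shows the stem running from (175,227) to the tip at (268,235), and the middle handle at (245,335).

Run:
```python
from h import *
T=camera("top"); o=get_obs(); M=R.from_quat(o["ee_rot"]).as_matrix()
for a,b in ((268,235),(175,227)):
    P=onz(T,270+a/5-.4,150+b/5-.4,.03); print(P.round(4),(M.T@(P-o["position"])*1e3).round(1))
# target TCP: probe centre 36mm behind TCP along tool x -> TCP = bay + .036*t
th=np.radians(102.25); t=np.array([np.cos(th),np.sin(th)]); tgt=np.array([.464,.1595])+.036*t; print(tgt)
go(*tgt,.15,12.25)
```

```text
[ 0.5851 -0.2256  0.03  ] [-92.2   0.4  17.5]
[ 0.5877 -0.1796  0.03  ] [-46.2  -1.   17.5]
[0.4563616  0.19468032]
p [ 0.5927 -0.1337  0.0475] yaw -5.0 d before turn [ 315.2 -164.3 -102.6] after turn [ 349.8  -63.6 -102.5] turn [  0.    0.  -17.2] j7 0.29
```

Emit:
apply_moves(
  rows=[
    {"x":4,"y":0,"z":-15,"ax":0,"ay":0,"az":0,"gripper":0.85},
    {"x":6,"y":0,"z":-22,"ax":0,"ay":0,"az":0,"gripper":0.85},
    {"x":6,"y":0,"z":-25,"ax":0,"ay":0,"az":0,"gripper":0.85},
    {"x":6,"y":0,"z":-25,"ax":0,"ay":0,"az":0,"gripper":0.85},
    {"x":6,"y":0,"z":-15,"ax":0,"ay":0,"az":-3.2,"gripper":0.85},
  ],
)

```text
clock: 17.97
position: [0.5959, -0.1057, 0.1521]
ee_rot: [0.718, 0.696, 0.001, 0.001]
ft_force: [-0.1, -0.0, -0.5]
grip_width: 0.334
grasp_force: 61.2
```

Emit:
apply_moves(
  rows=[
    {"x":0,"y":0,"z":0,"ax":0,"ay":0,"az":-3.5,"gripper":0.85},
    {"x":0,"y":0,"z":0,"ax":0,"ay":0,"az":-3.5,"gripper":0.85},
    {"x":0,"y":0,"z":0,"ax":0,"ay":0,"az":-3.5,"gripper":0.85},
    {"x":0,"y":0,"z":0,"ax":0,"ay":0,"az":-3.5,"gripper":0.85},
    {"x":20,"y":-4,"z":0,"ax":0,"ay":0,"az":0,"gripper":0.85},
  ],
)

```text
clock: 18.38
position: [0.5873, -0.0906, 0.1497]
ee_rot: [0.628, 0.778, -0.001, 0.001]
ft_force: [1.2, -0.2, 0.5]
grip_width: 0.33
grasp_force: 61.2
```

Emit:
apply_moves(
  rows=[
    {"x":27,"y":-5,"z":0,"ax":0,"ay":0,"az":0,"gripper":0.85},
    {"x":27,"y":-5,"z":0,"ax":0,"ay":0,"az":0,"gripper":0.85},
    {"x":27,"y":-5,"z":0,"ax":0,"ay":0,"az":0,"gripper":0.85},
    {"x":27,"y":-5,"z":0,"ax":0,"ay":0,"az":0,"gripper":0.85},
    {"x":27,"y":-5,"z":0,"ax":0,"ay":0,"az":0,"gripper":0.85},
  ],
)

```text
clock: 18.8
position: [0.5333, 0.0408, 0.1495]
ee_rot: [0.628, 0.778, 0.0, 0.0]
ft_force: [0.1, 0.6, 0.1]
grip_width: 0.33
grasp_force: 61.2
```

Emit:
apply_moves(
  rows=[
    {"x":27,"y":-5,"z":0,"ax":0,"ay":0,"az":0,"gripper":0.85},
    {"x":27,"y":-5,"z":0,"ax":0,"ay":0,"az":0,"gripper":0.85},
    {"x":27,"y":-5,"z":0,"ax":0,"ay":0,"az":0,"gripper":0.85},
    {"x":27,"y":-5,"z":0,"ax":0,"ay":0,"az":0,"gripper":0.85},
    {"x":20,"y":-5,"z":0,"ax":0,"ay":0,"az":0,"gripper":0.85},
  ],
)

```text
clock: 19.22
position: [0.4815, 0.1618, 0.1496]
ee_rot: [0.627, 0.779, 0.0, -0.0]
ft_force: [0.1, 0.2, -0.5]
grip_width: 0.327
grasp_force: 61.2
```

Emit:
apply_moves(
  rows=[
    {"x":15,"y":-5,"z":0,"ax":0,"ay":0,"az":0,"gripper":0.85},
    {"x":0,"y":0,"z":0,"ax":0,"ay":0,"az":0,"gripper":0.85},
    {"x":0,"y":0,"z":0,"ax":0,"ay":0,"az":0,"gripper":0.85},
    {"x":0,"y":0,"z":0,"ax":0,"ay":0,"az":0,"gripper":0.85},
  ],
)

```text
clock: 19.55
position: [0.4747, 0.1725, 0.1495]
ee_rot: [0.628, 0.778, 0.0, 0.0]
ft_force: [-0.4, -1.0, -0.3]
grip_width: 0.33
grasp_force: 61.2
```

Run:
```python
from h import *
th=np.radians(102.25); t=np.array([np.cos(th),np.sin(th)]); tgt=np.array([.464,.1595])+.035*t; print(tgt)
go(*tgt,.051,12.25)
S=camera("scene"); save(S,"s6",(270,70,420,200),5); np.save("s6.npy",S,allow_pickle=True); o=get_obs(); print(o["ee_rot"])
```

```text
[0.45657378 0.19370309]
p [0.4747 0.1725 0.1495] yaw 12.2 d before turn [ 24.6 -13.3  98.5] after turn [ 24.6 -13.2  98.5] turn [ 0.   0.  -0.1] j7 -0.18
[6.28250301e-01 7.78011257e-01 3.25566312e-05 2.05798603e-04]
```

View pics/s6.png

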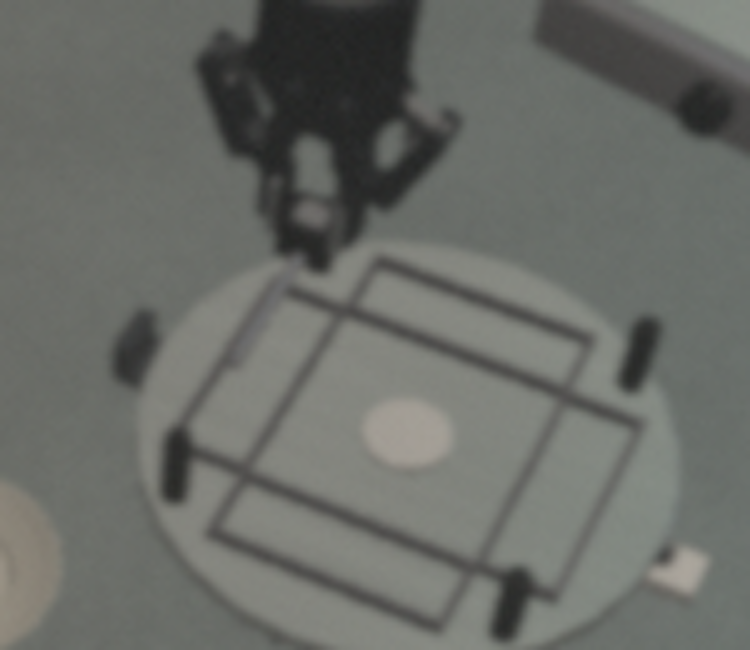

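The probe is held level over the bay, with its stem from (295,260) to the tip at (235,365) parallel to the tray edge. I'll align and lower.

Emit:
apply_moves(
  rows=[
    {"x":12.3,"y":-6.6,"z":10,"ax":0,"ay":0,"az":0,"gripper":0.85},
    {"x":12.3,"y":-6.7,"z":20,"ax":0,"ay":0,"az":0,"gripper":0.85},
    {"x":0,"y":0,"z":20,"ax":0,"ay":0,"az":0,"gripper":0.85},
    {"x":0,"y":0,"z":20,"ax":0,"ay":0,"az":0,"gripper":0.85},
    {"x":0,"y":0,"z":10,"ax":0,"ay":0,"az":0,"gripper":0.85},
  ],
)

```text
clock: 20.02
position: [0.4555, 0.1933, 0.0674]
ee_rot: [0.628, 0.778, -0.001, -0.0]
ft_force: [-1.3, -0.9, -0.0]
grip_width: 0.334
grasp_force: 61.2
```

Emit:
apply_moves(
  rows=[
    {"x":0,"y":0,"z":0,"ax":0,"ay":0,"az":0,"gripper":0.85},
    {"x":0,"y":0,"z":0,"ax":0,"ay":0,"az":0,"gripper":0.85},
    {"x":0,"y":0,"z":0,"ax":0,"ay":0,"az":0,"gripper":0.85},
  ],
)

```text
clock: 20.27
position: [0.457, 0.1946, 0.0705]
ee_rot: [0.628, 0.778, 0.001, 0.0]
ft_force: [-0.0, 0.4, -0.4]
grip_width: 0.329
grasp_force: 61.2
```

Run:
```python
from h import *
go(.4566,.1937,.051,12.25)
```

```text
p [0.457  0.1946 0.0705] yaw 12.2 d before turn [-0.8 -0.6 19.5] after turn [-0.8 -0.5 19.5] turn [ 0.1 -0.  -0. ] j7 -0.2
```

Emit:
apply_moves(
  rows=[
    {"x":0,"y":0,"z":6,"ax":0,"ay":0,"az":0,"gripper":0.85},
    {"x":0,"y":0,"z":5,"ax":0,"ay":0,"az":0,"gripper":0.85},
    {"x":0,"y":0,"z":4,"ax":0,"ay":0,"az":0,"gripper":0.85},
    {"x":0,"y":0,"z":0,"ax":0,"ay":0,"az":0,"gripper":0.85},
    {"x":0,"y":0,"z":0,"ax":0,"ay":0,"az":0,"gripper":0.85},
  ],
)

```text
clock: 20.68
position: [0.4559, 0.1946, 0.0542]
ee_rot: [0.628, 0.779, -0.0, -0.0]
ft_force: [-0.1, -0.2, -0.6]
grip_width: 0.328
grasp_force: 61.2
```

Emit:
apply_moves(
  rows=[
    {"x":0,"y":0,"z":1.5,"ax":0,"ay":0,"az":0,"gripper":0.85},
    {"x":0,"y":0,"z":0,"ax":0,"ay":0,"az":0,"gripper":0.85},
    {"x":0,"y":0,"z":1.5,"ax":0,"ay":0,"az":0,"gripper":0.85},
    {"x":0,"y":0,"z":0,"ax":0,"ay":0,"az":0,"gripper":0.85},
    {"x":0,"y":0,"z":0,"ax":0,"ay":0,"az":0,"gripper":0.85},
  ],
)

```text
clock: 21.1
position: [0.4564, 0.1952, 0.0522]
ee_rot: [0.627, 0.779, 0.001, -0.0]
ft_force: [-2.6, 0.1, 7.7]
grip_width: 0.334
grasp_force: 62.1
```

It touched down at z = 0.052 with 8 N. Release and lift.

Emit:
apply_moves(
  rows=[
    {"x":0,"y":0,"z":-0.5,"ax":0,"ay":0,"az":0,"gripper":0.55},
    {"x":0,"y":0,"z":0,"ax":0,"ay":0,"az":0,"gripper":0.48},
    {"x":0,"y":0,"z":0,"ax":0,"ay":0,"az":0,"gripper":0.48},
    {"x":0,"y":0,"z":0,"ax":0,"ay":0,"az":0,"gripper":0.48},
    {"x":0,"y":0,"z":-10,"ax":0,"ay":0,"az":0,"gripper":0.48},
  ],
)

```text
clock: 21.52
position: [0.4549, 0.1941, 0.0607]
ee_rot: [0.627, 0.779, -0.001, -0.0]
ft_force: [-0.7, 0.2, -0.0]
grip_width: 0.518
grasp_force: 0.0
```

Emit:
apply_moves(
  rows=[
    {"x":0,"y":0,"z":-25,"ax":0,"ay":0,"az":0,"gripper":0.48},
    {"x":0,"y":0,"z":-35,"ax":0,"ay":0,"az":0,"gripper":0.48},
    {"x":0,"y":0,"z":-35,"ax":0,"ay":0,"az":0,"gripper":0.48},
    {"x":40,"y":0,"z":0,"ax":0,"ay":0,"az":0,"gripper":0.48},
    {"x":40,"y":0,"z":0,"ax":0,"ay":0,"az":0,"gripper":0.48},
  ],
)

```text
clock: 21.93
position: [0.4409, 0.2729, 0.1606]
ee_rot: [0.63, 0.777, 0.003, 0.001]
ft_force: [0.9, 0.5, -0.5]
grip_width: 0.52
grasp_force: 0.0
```

Emit:
apply_moves(
  rows=[
    {"x":35,"y":0,"z":-30,"ax":0,"ay":0,"az":0,"gripper":0.48},
    {"x":35,"y":0,"z":0,"ax":0,"ay":0,"az":0,"gripper":0.48},
    {"x":0,"y":0,"z":0,"ax":0,"ay":0,"az":0,"gripper":0.48},
  ],
)

```text
clock: 22.18
position: [0.4221, 0.3456, 0.186]
ee_rot: [0.624, 0.781, 0.002, -0.001]
ft_force: [-1.3, -0.1, -0.0]
grip_width: 0.518
grasp_force: 0.0
```

Run:
```python
from h import *
o=get_obs();print(o["position"],o["grip_width"])
c=camera("top"); s=camera("scene"); dark(c,(90,140,225,280),45,.045);  print(); dark(s,(285,105,410,205),45,.045)
np.save("t7.npy",c,allow_pickle=True)
save(c,"t7",(80,130,270,280),4)
```

```text
[0.42211789 0.34559953 0.18603406] 0.518137193428682
[187 155   7   9  41] [189.9 158.8] [0.6671 0.1057] r 0.1363 ang 327.6
[107 168  11   9  53] [111.8 172. ] [0.6279 0.2949] r 0.1389 ang 56.9
[199 233   7   6  30] [202.1 235.3] [0.479  0.0656] r 0.1345 ang 237.1
[140 237  14  13  67] [147.6 243.7] [0.455  0.1946] r 0.0983 ang 170.6
[117 247  11   6  48] [122.1 249.7] [0.439  0.2542] r 0.136 ang 146.2
[163 265  15  11 111] [170.4 270.7] [0.3926 0.1361] r 0.1649 ang 194.9
```

View pics/t7.png

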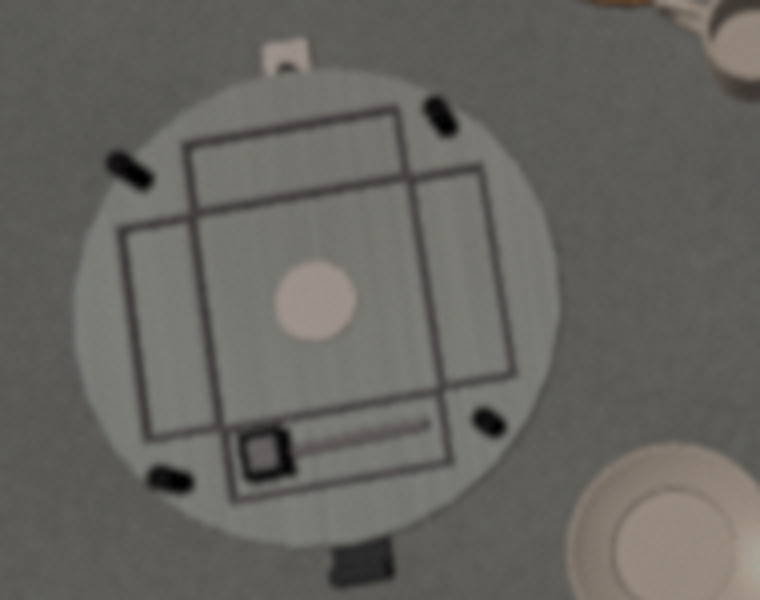

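The wide probe lies flat inside the tray at the tab: its handle is at (264,453), its stem reaches to (428,425), and the carousel is still clicked. Next I'll turn it one click counter-clockwise, holding the post at 147° with a radial pinch.

Run:
```python
from h import *
go(.4385,.2517,.14,-32.75)
```

```text
p [0.4243 0.3392 0.1846] yaw 12.4 d before turn [-88.6  -4.9  44.6] after turn [-65.9  59.3  44.6] turn [ 0.  -0.  45.2] j7 -0.5
```

Emit:
apply_moves(
  rows=[
    {"x":0,"y":0,"z":0,"ax":0,"ay":0,"az":6.4,"gripper":0.5},
    {"x":0,"y":0,"z":0,"ax":0,"ay":0,"az":6.4,"gripper":0.5},
    {"x":0,"y":0,"z":0,"ax":0,"ay":0,"az":6.5,"gripper":0.5},
    {"x":0,"y":0,"z":0,"ax":0,"ay":0,"az":6.5,"gripper":0.5},
    {"x":0,"y":0,"z":0,"ax":0,"ay":0,"az":6.5,"gripper":0.5},
  ],
)

```text
clock: 22.7
position: [0.4255, 0.3363, 0.1843]
ee_rot: [0.822, 0.57, -0.0, 0.0]
ft_force: [0.8, -0.1, 0.8]
grip_width: 0.497
grasp_force: 0.0
```

Emit:
apply_moves(
  rows=[
    {"x":0,"y":0,"z":0,"ax":0,"ay":0,"az":6.5,"gripper":0.5},
    {"x":0,"y":0,"z":0,"ax":0,"ay":0,"az":6.4,"gripper":0.5},
    {"x":-22,"y":20,"z":15,"ax":0,"ay":0,"az":0,"gripper":0.5},
    {"x":-22,"y":20,"z":15,"ax":0,"ay":0,"az":0,"gripper":0.5},
    {"x":-22,"y":19,"z":15,"ax":0,"ay":0,"az":0,"gripper":0.5},
  ],
)

```text
clock: 23.12
position: [0.4389, 0.248, 0.1388]
ee_rot: [0.879, 0.477, 0.0, 0.0]
ft_force: [0.6, -0.3, 0.6]
grip_width: 0.504
grasp_force: 0.0
```

Emit:
apply_moves(
  rows=[
    {"x":0,"y":0,"z":0,"ax":0,"ay":0,"az":0,"gripper":0.5},
    {"x":0,"y":0,"z":0,"ax":0,"ay":0,"az":0,"gripper":0.5},
    {"x":0,"y":0,"z":0,"ax":0,"ay":0,"az":0,"gripper":0.5},
  ],
)

```text
clock: 23.37
position: [0.4388, 0.2502, 0.1396]
ee_rot: [0.879, 0.477, 0.0, -0.0]
ft_force: [0.3, 0.9, -0.2]
grip_width: 0.502
grasp_force: 0.0
```

Run:
```python
from h import *
go(.4385,.2517,.056,-32.75)
```

```text
p [0.4388 0.2502 0.1396] yaw -33.0 d before turn [ 1.1 -1.1 83.6] after turn [ 1.1 -1.1 83.6] turn [-0.  -0.  -0.3] j7 -1.13
```

Emit:
apply_moves(
  rows=[
    {"x":1,"y":-1,"z":25,"ax":0,"ay":0,"az":0,"gripper":0.5},
    {"x":0,"y":0,"z":30,"ax":0,"ay":0,"az":0,"gripper":0.5},
    {"x":0,"y":0,"z":28,"ax":0,"ay":0,"az":0,"gripper":0.5},
    {"x":0,"y":0,"z":0,"ax":0,"ay":0,"az":0,"gripper":0.5},
    {"x":0,"y":0,"z":0,"ax":0,"ay":0,"az":0,"gripper":0.5},
  ],
)

```text
clock: 23.78
position: [0.4377, 0.2521, 0.056]
ee_rot: [0.878, 0.478, -0.001, 0.0]
ft_force: [1.2, 0.0, 2.1]
grip_width: 0.498
grasp_force: 0.0
```

Emit:
apply_moves(
  rows=[
    {"x":0,"y":0,"z":0,"ax":0,"ay":0,"az":0,"gripper":0.95},
    {"x":0,"y":0,"z":0,"ax":0,"ay":0,"az":0,"gripper":0.95},
    {"x":0,"y":0,"z":0,"ax":0,"ay":0,"az":0,"gripper":0.95},
    {"x":0,"y":0,"z":0,"ax":0,"ay":0,"az":0,"gripper":0.95},
    {"x":0,"y":0,"z":0,"ax":0,"ay":0,"az":0,"gripper":0.95},
  ],
  newtons=70,
)

```text
clock: 24.2
position: [0.4389, 0.2533, 0.0582]
ee_rot: [0.878, 0.478, 0.001, -0.001]
ft_force: [-4.0, 0.7, 6.8]
grip_width: 0.166
grasp_force: 68.1
```

Emit:
apply_moves(
  rows=[
    {"x":-7.1,"y":0.2,"z":0,"ax":0,"ay":0,"az":-3,"gripper":0.95},
    {"x":-7.1,"y":0.2,"z":0,"ax":0,"ay":0,"az":-3,"gripper":0.95},
    {"x":-9.4,"y":0.3,"z":0,"ax":0,"ay":0,"az":-4,"gripper":0.95},
    {"x":-9.4,"y":0.3,"z":0,"ax":0,"ay":0,"az":-4,"gripper":0.95},
    {"x":-9.4,"y":0.3,"z":0,"ax":0,"ay":0,"az":-4,"gripper":0.95},
  ],
)

```text
clock: 24.62
position: [0.4211, 0.2148, 0.0582]
ee_rot: [0.792, 0.611, 0.001, -0.001]
ft_force: [-5.3, 1.5, 9.6]
grip_width: 0.162
grasp_force: 73.9
```

```bash
cat >> h.py <<'E'
def pst():
    o=get_obs(); p=o["position"][:2]-[.552,.1786]; M=R.from_quat(o["ee_rot"]).as_matrix()
    print("z",o["position"][2].round(4),"r",np.hypot(*p).round(4),"ang",(np.degrees(np.arctan2(p[1],p[0]))%360).round(2),"yaw",np.degrees(np.arctan2(M[1,1],M[0,1])).round(1),"f",o["ft_force"].round(1),"j7",o["joint_pos"][6].round(2))
E
python3 -c "from h import *; pst()"
```

```text
z 0.0582 r 0.1358 ang 164.52 yaw -14.7 f [-5.3  1.5  9.6] j7 -0.75
```

Emit:
apply_moves(
  rows=[
    {"x":-9.4,"y":0.33,"z":0,"ax":0,"ay":0,"az":-4,"gripper":0.95},
    {"x":-9.4,"y":0.33,"z":0,"ax":0,"ay":0,"az":-4,"gripper":0.95},
    {"x":-9.4,"y":0.33,"z":0,"ax":0,"ay":0,"az":-4,"gripper":0.95},
    {"x":-9.4,"y":0.33,"z":0,"ax":0,"ay":0,"az":-4,"gripper":0.95},
    {"x":-9.4,"y":0.33,"z":0,"ax":0,"ay":0,"az":-4,"gripper":0.95},
  ],
)

```text
clock: 25.03
position: [0.4164, 0.1676, 0.0581]
ee_rot: [0.673, 0.739, 0.001, -0.001]
ft_force: [-10.8, 0.3, 17.1]
grip_width: 0.162
grasp_force: 74.8
```

Emit:
apply_moves(
  rows=[
    {"x":-9.4,"y":0.33,"z":0,"ax":0,"ay":0,"az":-4,"gripper":0.95},
    {"x":-9.4,"y":0.33,"z":0,"ax":0,"ay":0,"az":-4,"gripper":0.95},
    {"x":-9.4,"y":0.33,"z":0,"ax":0,"ay":0,"az":-4,"gripper":0.95},
    {"x":-9.4,"y":0.33,"z":0,"ax":0,"ay":0,"az":-4,"gripper":0.95},
    {"x":-9.4,"y":0.33,"z":0,"ax":0,"ay":0,"az":-4,"gripper":0.95},
  ],
)

```text
clock: 25.45
position: [0.4286, 0.1213, 0.0581]
ee_rot: [0.535, 0.845, 0.0, -0.001]
ft_force: [-12.1, -3.2, 21.8]
grip_width: 0.163
grasp_force: 75.3
```

Emit:
apply_moves(
  rows=[
    {"x":-9.4,"y":0.33,"z":0,"ax":0,"ay":0,"az":-4,"gripper":0.95},
    {"x":-9.4,"y":0.33,"z":0,"ax":0,"ay":0,"az":-4,"gripper":0.95},
    {"x":-9.4,"y":0.33,"z":0,"ax":0,"ay":0,"az":-4,"gripper":0.95},
    {"x":-9.4,"y":0.33,"z":0,"ax":0,"ay":0,"az":-4,"gripper":0.95},
    {"x":0,"y":0,"z":0,"ax":0,"ay":0,"az":0,"gripper":0.95},
  ],
)

```text
clock: 25.87
position: [0.4505, 0.0879, 0.0581]
ee_rot: [0.413, 0.911, -0.0, 0.0]
ft_force: [-11.2, -6.1, 21.3]
grip_width: 0.163
grasp_force: 75.3
```

```bash
python3 -c "from h import *; pst()"
```

```text
z 0.0581 r 0.1361 ang 221.78 yaw 41.2 f [-11.2  -6.1  21.3] j7 0.49
```

Emit:
apply_moves(
  rows=[
    {"x":-9,"y":0.3,"z":0,"ax":0,"ay":0,"az":-3.8,"gripper":0.95},
    {"x":-9,"y":0.3,"z":0,"ax":0,"ay":0,"az":-3.8,"gripper":0.95},
    {"x":-9,"y":0.3,"z":0,"ax":0,"ay":0,"az":-3.8,"gripper":0.95},
    {"x":-8.6,"y":0.3,"z":0,"ax":0,"ay":0,"az":-3.6,"gripper":0.95},
    {"x":0,"y":0,"z":0,"ax":0,"ay":0,"az":0,"gripper":0.95},
  ],
)

```text
clock: 26.28
position: [0.477, 0.0652, 0.0581]
ee_rot: [0.29, 0.957, 0.0, -0.0]
ft_force: [-8.4, -6.2, 17.7]
grip_width: 0.158
grasp_force: 74.8
```

Emit:
apply_moves(
  rows=[
    {"x":0,"y":0,"z":0,"ax":0,"ay":0,"az":0,"gripper":0.95},
    {"x":0,"y":0,"z":0,"ax":0,"ay":0,"az":0,"gripper":0.95},
  ],
)

```text
clock: 26.45
position: [0.4768, 0.0653, 0.0582]
ee_rot: [0.292, 0.956, -0.0, 0.0]
ft_force: [-6.3, -6.9, 16.5]
grip_width: 0.161
grasp_force: 74.7
```

```bash
python3 -c "from h import *; pst()"
```

```text
z 0.0582 r 0.136 ang 236.41 yaw 56.0 f [-6.3 -6.9 16.5] j7 0.82
```

Emit:
apply_moves(
  rows=[
    {"x":0,"y":0,"z":0,"ax":0,"ay":0,"az":0,"gripper":0.5},
    {"x":0,"y":0,"z":0,"ax":0,"ay":0,"az":0,"gripper":0.5},
    {"x":0,"y":0,"z":0,"ax":0,"ay":0,"az":0,"gripper":0.5},
    {"x":0,"y":0,"z":0,"ax":0,"ay":0,"az":0,"gripper":0.5},
    {"x":0,"y":0,"z":-35,"ax":0,"ay":0,"az":0,"gripper":0.5},
  ],
)

```text
clock: 26.87
position: [0.4729, 0.0662, 0.0868]
ee_rot: [0.291, 0.957, -0.003, -0.004]
ft_force: [-0.8, -0.4, -0.7]
grip_width: 0.498
grasp_force: 0.0
```

Emit:
apply_moves(
  rows=[
    {"x":0,"y":0,"z":-35,"ax":0,"ay":0,"az":0,"gripper":0.5},
    {"x":0,"y":-10,"z":-35,"ax":0,"ay":0,"az":6,"gripper":0.5},
    {"x":-10,"y":-30,"z":0,"ax":0,"ay":0,"az":6,"gripper":0.5},
    {"x":-20,"y":-30,"z":0,"ax":0,"ay":0,"az":6,"gripper":0.5},
    {"x":-25,"y":-25,"z":0,"ax":0,"ay":0,"az":6,"gripper":0.5},
  ],
)

```text
clock: 27.28
position: [0.4468, -0.0421, 0.1619]
ee_rot: [0.486, 0.874, 0.001, 0.0]
ft_force: [1.9, -0.9, -0.2]
grip_width: 0.5
grasp_force: 0.0
```

Emit:
apply_moves(
  rows=[
    {"x":-20,"y":0,"z":0,"ax":0,"ay":0,"az":6,"gripper":0.5},
    {"x":-20,"y":0,"z":0,"ax":0,"ay":0,"az":6,"gripper":0.5},
    {"x":-20,"y":0,"z":0,"ax":0,"ay":0,"az":6,"gripper":0.5},
    {"x":-20,"y":0,"z":0,"ax":0,"ay":0,"az":6,"gripper":0.5},
    {"x":-20,"y":0,"z":0,"ax":0,"ay":0,"az":6,"gripper":0.5},
  ],
)

```text
clock: 27.7
position: [0.4817, -0.1351, 0.1613]
ee_rot: [0.696, 0.718, 0.0, 0.0]
ft_force: [0.3, 0.5, 0.3]
grip_width: 0.5
grasp_force: 0.0
```

Run:
```python
from h import *
go(.532,-.216,.12,-4.3)
c=camera("top"); s=camera("scene"); dark(c,(90,140,225,280),45,.052); dark(s,(285,105,410,205),48,.052); print("handles"); dark(c,(305,180,330,235),45,.043); dark(s,(230,230,290,280),50,.043)
```

```text
p [ 0.4817 -0.1351  0.1613] yaw 1.8 d before turn [-82.5  47.7  41.3] after turn [-76.9  56.2  41.3] turn [ 0.  -0.   6.1] j7 0.28
[186 154   8  10  45] [189.5 158.5] [0.666  0.1054] r 0.1355 ang 327.3
[107 168  11   9  54] [111.6 172.3] [0.6256 0.2927] r 0.1357 ang 57.2
[190 208  13  12  59] [196.9 214.5] [0.5278 0.0797] r 0.1018 ang 256.3
[199 232   7   7  32] [202.  234.9] [0.4791 0.0647] r 0.1352 ang 237.4
[118 247  10   6  46] [122.3 249.7] [0.4385 0.2514] r 0.1348 ang 147.3
[163 265  15  11 106] [170.5 270.7] [0.3923 0.1342] r 0.1657 ang 195.5
[333 112   3  11  15] [334.3 116.3] [0.435  0.2548] r 0.1396 ang 146.9
[396 136   4  10  16] [397.3 140.2] [0.6223 0.2944] r 0.1354 ang 58.7
[304 158   3  11  23] [304.8 163.1] [0.4772 0.0658] r 0.1354 ang 236.5
[320 173   7   5  19] [322.8 174.9] [0.5377 0.0652] r 0.1143 ang 262.8
handles
[244 247  12   8  38] [249.9 250.7] [ 0.5384 -0.2181] r 0.397 ang 268.0
```

The carousel is clicked again with the posts at 237.3°, and the middle handle hasn't moved. Next, the middle probe.

Emit:
apply_moves(
  rows=[
    {"x":0,"y":0,"z":0,"ax":0,"ay":0,"az":6.1,"gripper":0.52},
    {"x":-23,"y":18,"z":10,"ax":0,"ay":0,"az":0,"gripper":0.52},
    {"x":-23,"y":18,"z":15,"ax":0,"ay":0,"az":0,"gripper":0.52},
    {"x":-25,"y":20,"z":16,"ax":0,"ay":0,"az":0,"gripper":0.52},
    {"x":0,"y":0,"z":10,"ax":0,"ay":0,"az":0,"gripper":0.52},
  ],
)

```text
clock: 28.22
position: [0.5332, -0.2128, 0.1083]
ee_rot: [0.732, 0.681, -0.001, 0.001]
ft_force: [-1.1, 0.0, -0.5]
grip_width: 0.478
grasp_force: 0.0
```

Emit:
apply_moves(
  rows=[
    {"x":0,"y":0,"z":0,"ax":0,"ay":0,"az":0,"gripper":0.52},
    {"x":0,"y":0,"z":0,"ax":0,"ay":0,"az":0,"gripper":0.52},
    {"x":0,"y":0,"z":0,"ax":0,"ay":0,"az":0,"gripper":0.52},
  ],
)

```text
clock: 28.47
position: [0.5322, -0.2079, 0.1108]
ee_rot: [0.731, 0.682, 0.001, -0.0]
ft_force: [0.5, 0.3, -0.1]
grip_width: 0.477
grasp_force: 0.0
```

Run:
```python
from h import *
go(.5322,-.210,.047,-4.3)
```

```text
p [ 0.5322 -0.2079  0.1108] yaw -3.9 d before turn [-2.1  0.1 63.8] after turn [-2.   0.2 63.8] turn [ 0.  -0.   0.4] j7 0.41
```

Emit:
apply_moves(
  rows=[
    {"x":-2,"y":0,"z":20,"ax":0,"ay":0,"az":0.4,"gripper":0.52},
    {"x":0,"y":0,"z":25,"ax":0,"ay":0,"az":0,"gripper":0.52},
    {"x":0,"y":0,"z":19,"ax":0,"ay":0,"az":0,"gripper":0.52},
    {"x":0,"y":0,"z":0,"ax":0,"ay":0,"az":0,"gripper":0.52},
    {"x":0,"y":0,"z":0,"ax":0,"ay":0,"az":0,"gripper":0.52},
  ],
)

```text
clock: 28.88
position: [0.5319, -0.2102, 0.0468]
ee_rot: [0.734, 0.68, 0.0, -0.0]
ft_force: [0.5, -0.6, 1.0]
grip_width: 0.482
grasp_force: 0.0
```

Emit:
apply_moves(
  rows=[
    {"x":0,"y":0,"z":0,"ax":0,"ay":0,"az":0,"gripper":0.9},
    {"x":0,"y":0,"z":0,"ax":0,"ay":0,"az":0,"gripper":0.9},
    {"x":0,"y":0,"z":0,"ax":0,"ay":0,"az":0,"gripper":0.9},
    {"x":0,"y":0,"z":0,"ax":0,"ay":0,"az":0,"gripper":0.9},
    {"x":0,"y":0,"z":0,"ax":0,"ay":0,"az":0,"gripper":0.9},
  ],
  newtons=60,
)

```text
clock: 29.3
position: [0.5327, -0.2109, 0.0473]
ee_rot: [0.734, 0.679, 0.001, 0.0]
ft_force: [-2.5, 3.9, 8.0]
grip_width: 0.238
grasp_force: 63.7
```

```bash
python3 -c "
from h import *
go(.5322,-.210,.047,-4.3); print(get_obs()['grip_width']*85)"
```

```text
p [ 0.5327 -0.2109  0.0473] yaw -4.4 d before turn [ 0.8 -0.5  0.3] after turn [ 0.8 -0.5  0.3] turn [ 0.1 -0.  -0.1] j7 0.45
20.251705643733974
```

The grip reads 20 mm, which fits the middle handle. Pull it out.

Emit:
apply_moves(
  rows=[
    {"x":4,"y":0,"z":0,"ax":0,"ay":0,"az":0.7,"gripper":0.9},
    {"x":5,"y":0,"z":0,"ax":0,"ay":0,"az":-1.2,"gripper":0.9},
    {"x":6,"y":0,"z":0,"ax":0,"ay":0,"az":1.2,"gripper":0.9},
    {"x":7,"y":0,"z":0,"ax":0,"ay":0,"az":-1.2,"gripper":0.9},
    {"x":7,"y":0,"z":0,"ax":0,"ay":0,"az":0.5,"gripper":0.9},
  ],
)

```text
clock: 29.72
position: [0.5342, -0.1855, 0.047]
ee_rot: [0.734, 0.679, -0.001, 0.002]
ft_force: [0.8, -10.9, -0.1]
grip_width: 0.232
grasp_force: 62.9
```

Emit:
apply_moves(
  rows=[
    {"x":8,"y":0,"z":0,"ax":0,"ay":0,"az":0,"gripper":0.9},
    {"x":8,"y":0,"z":0,"ax":0,"ay":0,"az":0,"gripper":0.9},
    {"x":8,"y":0,"z":0,"ax":0,"ay":0,"az":0,"gripper":0.9},
    {"x":8,"y":0,"z":0,"ax":0,"ay":0,"az":0,"gripper":0.9},
    {"x":8,"y":0,"z":0,"ax":0,"ay":0,"az":0,"gripper":0.9},
  ],
)

```text
clock: 30.13
position: [0.5375, -0.1439, 0.0468]
ee_rot: [0.735, 0.679, -0.0, 0.001]
ft_force: [0.3, -1.2, 1.1]
grip_width: 0.241
grasp_force: 62.8
```

Emit:
apply_moves(
  rows=[
    {"x":8,"y":0,"z":0,"ax":0,"ay":0,"az":0,"gripper":0.9},
    {"x":8,"y":0,"z":0,"ax":0,"ay":0,"az":0,"gripper":0.9},
    {"x":3,"y":0,"z":0,"ax":0,"ay":0,"az":0,"gripper":0.9},
    {"x":0,"y":0,"z":0,"ax":0,"ay":0,"az":0,"gripper":0.9},
    {"x":0,"y":0,"z":0,"ax":0,"ay":0,"az":0,"gripper":0.9},
  ],
)

```text
clock: 30.55
position: [0.5387, -0.1232, 0.0461]
ee_rot: [0.734, 0.679, 0.0, -0.0]
ft_force: [0.6, -0.4, -0.2]
grip_width: 0.238
grasp_force: 62.7
```

Run:
```python
from h import *
go(.4562,.1955,.15,12.25)
S=camera("scene"); T=camera("top"); o=get_obs(); M=R.from_quat(o["ee_rot"]).as_matrix()
# expected tip pixels for offsets along tool x; sample brightness along stem line
for n,c in (("S",S),("T",T)):
    g=cv2.GaussianBlur(c["color"],(3,3),0).mean(axis=2)
    out=[]
    for d in range(-50,-116,-4):
        best=[]
        for yy in (-12,-4,-2,0,2,4,12):
            u,v=proj(c,o["position"]+M@np.array([d,yy,17.5])/1e3)[0]; best.append(int(g[int(round(v)),int(round(u))]))
        out.append((d,best))
    print(n,out)
save(S,"s8",(200,160,320,280),5)
```

```text
p [ 0.5387 -0.1232  0.0461] yaw -4.4 d before turn [ 311.4 -106.8 -103.9] after turn [ 329.   -13.  -103.9] turn [  0.   -0.  -16.7] j7 0.28
S [(-50, [105, 102, 101, 100, 98, 98, 104]), (-54, [104, 102, 101, 101, 97, 97, 103]), (-58, [104, 103, 101, 101, 97, 97, 103]), (-62, [104, 103, 103, 101, 97, 97, 104]), (-66, [106, 104, 104, 102, 100, 99, 105]), (-70, [106, 105, 104, 102, 101, 100, 105]), (-74, [106, 103, 103, 103, 100, 100, 106]), (-78, [106, 102, 102, 102, 99, 99, 105]), (-82, [105, 102, 102, 101, 97, 97, 105]), (-86, [105, 103, 102, 101, 99, 98, 105]), (-90, [105, 103, 102, 100, 99, 98, 104]), (-94, [105, 100, 101, 98, 98, 97, 104]), (-98, [105, 100, 100, 97, 97, 99, 103]), (-102, [104, 103, 103, 102, 102, 103, 104]), (-106, [102, 102, 104, 104, 104, 104, 103]), (-110, [95, 95, 99, 95, 99, 94, 96]), (-114, [86, 87, 90, 86, 89, 85, 88])]
T [(-50, [86, 83, 83, 85, 88, 88, 103]), (-54, [90, 83, 82, 84, 84, 88, 78]), (-58, [92, 84, 85, 85, 90, 91, 77]), (-62, [93, 84, 84, 85, 89, 90, 89]), (-66, [93, 88, 84, 86, 89, 89, 91]), (-70, [92, 88, 86, 88, 90, 89, 91]), (-74, [92, 88, 87, 89, 91, 91, 91]), (-78, [91, 85, 85, 90, 90, 91, 90]), (-82, [91, 83, 85, 85, 90, 92, 91]), (-86, [91, 82, 82, 84, 89, 91, 93]), (-90, [91, 85, 82, 85, 89, 90, 92]), (-94, [91, 86, 85, 87, 89, 89, 92]), (-98, [91, 88, 85, 85, 87, 87, 91]), (-102, [90, 91, 89, 88, 88, 89, 91]), (-106, [90, 92, 91, 91, 91, 91, 91]), (-110, [86, 89, 89, 89, 89, 89, 84]), (-114, [76, 68, 70, 70, 71, 71, 74])]
```

View pics/s8.png

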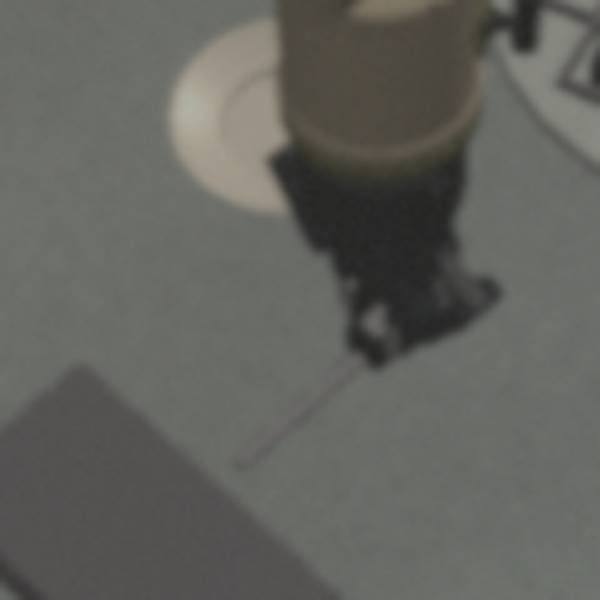

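The probe is out, with its tip at crop (240,463); both views put the tip 99 mm behind the TCP. Now carry it to the bay.

Emit:
apply_moves(
  rows=[
    {"x":4,"y":0,"z":-18,"ax":0,"ay":0,"az":0,"gripper":0.9},
    {"x":4,"y":0,"z":-25,"ax":0,"ay":0,"az":0,"gripper":0.9},
    {"x":4,"y":0,"z":-25,"ax":0,"ay":0,"az":0,"gripper":0.9},
    {"x":4,"y":0,"z":-22,"ax":0,"ay":0,"az":0,"gripper":0.9},
    {"x":4,"y":0,"z":-14,"ax":0,"ay":0,"az":-3.2,"gripper":0.9},
  ],
)

```text
clock: 31.07
position: [0.5409, -0.1041, 0.1524]
ee_rot: [0.715, 0.699, 0.001, 0.001]
ft_force: [1.5, 0.3, -0.7]
grip_width: 0.234
grasp_force: 62.7
```

Emit:
apply_moves(
  rows=[
    {"x":0,"y":0,"z":0,"ax":0,"ay":0,"az":-3.5,"gripper":0.9},
    {"x":0,"y":0,"z":0,"ax":0,"ay":0,"az":-3.5,"gripper":0.9},
    {"x":0,"y":0,"z":0,"ax":0,"ay":0,"az":-3.5,"gripper":0.9},
    {"x":0,"y":0,"z":0,"ax":0,"ay":0,"az":-3,"gripper":0.9},
    {"x":20,"y":-1,"z":0,"ax":0,"ay":0,"az":0,"gripper":0.9},
  ],
)

```text
clock: 31.48
position: [0.5351, -0.0882, 0.1503]
ee_rot: [0.628, 0.778, -0.001, 0.001]
ft_force: [-0.0, -0.1, -0.3]
grip_width: 0.238
grasp_force: 62.7
```

Emit:
apply_moves(
  rows=[
    {"x":27,"y":-1,"z":0,"ax":0,"ay":0,"az":0,"gripper":0.9},
    {"x":27,"y":-1,"z":0,"ax":0,"ay":0,"az":0,"gripper":0.9},
    {"x":27,"y":-1,"z":0,"ax":0,"ay":0,"az":0,"gripper":0.9},
    {"x":27,"y":-1,"z":0,"ax":0,"ay":0,"az":0,"gripper":0.9},
    {"x":27,"y":-1,"z":0,"ax":0,"ay":0,"az":0,"gripper":0.9},
  ],
)

```text
clock: 31.9
position: [0.501, 0.0473, 0.1501]
ee_rot: [0.628, 0.778, 0.0, 0.0]
ft_force: [0.4, 0.2, -0.2]
grip_width: 0.238
grasp_force: 62.7
```

Emit:
apply_moves(
  rows=[
    {"x":27,"y":-1,"z":0,"ax":0,"ay":0,"az":0,"gripper":0.9},
    {"x":27,"y":-1,"z":0,"ax":0,"ay":0,"az":0,"gripper":0.9},
    {"x":27,"y":-1,"z":0,"ax":0,"ay":0,"az":0,"gripper":0.9},
    {"x":27,"y":-1,"z":0,"ax":0,"ay":0,"az":0,"gripper":0.9},
    {"x":22,"y":-1,"z":0,"ax":0,"ay":0,"az":0,"gripper":0.9},
  ],
)

```text
clock: 32.32
position: [0.4684, 0.1742, 0.1501]
ee_rot: [0.627, 0.779, 0.0, -0.0]
ft_force: [0.3, 0.1, -0.4]
grip_width: 0.237
grasp_force: 62.7
```

Emit:
apply_moves(
  rows=[
    {"x":15,"y":-1,"z":0,"ax":0,"ay":0,"az":0,"gripper":0.9},
    {"x":0,"y":0,"z":0,"ax":0,"ay":0,"az":0,"gripper":0.9},
    {"x":0,"y":0,"z":0,"ax":0,"ay":0,"az":0,"gripper":0.9},
    {"x":0,"y":0,"z":0,"ax":0,"ay":0,"az":0,"gripper":0.9},
  ],
)

```text
clock: 32.65
position: [0.4652, 0.1859, 0.15]
ee_rot: [0.628, 0.778, -0.0, 0.0]
ft_force: [-0.4, -0.2, 0.1]
grip_width: 0.236
grasp_force: 62.7
```

```bash
python3 -c "
from h import *
go(.4549,.2015,.07,12.25); print(get_obs()['grip_width']*85)"
```

```text
p [0.4652 0.1859 0.15  ] yaw 12.2 d before turn [17.4 -6.8 80. ] after turn [17.4 -6.7 80. ] turn [-0.   0.  -0.1] j7 -0.22
20.02445741900655
```

Emit:
apply_moves(
  rows=[
    {"x":8.7,"y":-3.4,"z":15,"ax":0,"ay":0,"az":0,"gripper":0.9},
    {"x":8.7,"y":-3.4,"z":25,"ax":0,"ay":0,"az":0,"gripper":0.9},
    {"x":0,"y":0,"z":25,"ax":0,"ay":0,"az":0,"gripper":0.9},
    {"x":0,"y":0,"z":15,"ax":0,"ay":0,"az":0,"gripper":0.9},
    {"x":0,"y":0,"z":0,"ax":0,"ay":0,"az":0,"gripper":0.9},
  ],
)

```text
clock: 33.07
position: [0.453, 0.2004, 0.0672]
ee_rot: [0.628, 0.778, -0.003, -0.001]
ft_force: [-1.2, 0.6, -1.1]
grip_width: 0.235
grasp_force: 62.7
```

Emit:
apply_moves(
  rows=[
    {"x":0,"y":0,"z":0,"ax":0,"ay":0,"az":0,"gripper":0.9},
    {"x":0,"y":0,"z":0,"ax":0,"ay":0,"az":0,"gripper":0.9},
  ],
)

```text
clock: 33.23
position: [0.4554, 0.2022, 0.0712]
ee_rot: [0.628, 0.778, 0.001, 0.0]
ft_force: [0.7, 0.6, -0.6]
grip_width: 0.235
grasp_force: 62.7
```

Run:
```python
from h import *
go(.4549,.2015,.051,12.25)
S=camera("scene"); o=get_obs(); M=R.from_quat(o["ee_rot"]).as_matrix()
g=cv2.GaussianBlur(S["color"],(3,3),0).mean(axis=2)
for d in range(-50,-116,-6):
    print(d,[int(g[int(round(v)),int(round(u))]) for u,v in proj(S,[o["position"]+M@np.array([d,yy,17.5])/1e3 for yy in (-12,-6,-3,0,3,6,12)])])
```

```text
p [0.4554 0.2022 0.0712] yaw 12.2 d before turn [-0.6 -0.7 20.2] after turn [-0.6 -0.7 20.2] turn [ 0.1 -0.  -0.1] j7 -0.22
-50 [122, 118, 113, 112, 119, 125, 131]
-56 [119, 120, 113, 113, 116, 126, 131]
-62 [121, 117, 113, 112, 118, 124, 131]
-68 [117, 120, 112, 113, 117, 126, 131]
-74 [118, 117, 113, 111, 117, 124, 131]
-80 [116, 119, 114, 111, 116, 126, 132]
-86 [118, 115, 110, 110, 115, 123, 132]
-92 [116, 118, 111, 107, 112, 124, 131]
-98 [120, 123, 114, 108, 117, 122, 132]
-104 [117, 129, 126, 127, 125, 130, 132]
-110 [110, 130, 132, 132, 132, 132, 132]
```

The tip is still 99 mm back and the probe is level. Lower it.

Emit:
apply_moves(
  rows=[
    {"x":-0.6,"y":-0.6,"z":6,"ax":0,"ay":0,"az":0,"gripper":0.9},
    {"x":0,"y":0,"z":5,"ax":0,"ay":0,"az":0,"gripper":0.9},
    {"x":0,"y":0,"z":5,"ax":0,"ay":0,"az":0,"gripper":0.9},
    {"x":0,"y":0,"z":0,"ax":0,"ay":0,"az":0,"gripper":0.9},
    {"x":0,"y":0,"z":0,"ax":0,"ay":0,"az":0,"gripper":0.9},
  ],
)

```text
clock: 33.7
position: [0.4537, 0.2018, 0.0537]
ee_rot: [0.628, 0.779, -0.0, -0.0]
ft_force: [-0.2, -0.1, -0.7]
grip_width: 0.235
grasp_force: 62.7
```

Emit:
apply_moves(
  rows=[
    {"x":0,"y":0,"z":1.5,"ax":0,"ay":0,"az":0,"gripper":0.9},
    {"x":0,"y":0,"z":0,"ax":0,"ay":0,"az":0,"gripper":0.9},
    {"x":0,"y":0,"z":1.5,"ax":0,"ay":0,"az":0,"gripper":0.9},
    {"x":0,"y":0,"z":0,"ax":0,"ay":0,"az":0,"gripper":0.9},
    {"x":0,"y":0,"z":0,"ax":0,"ay":0,"az":0,"gripper":0.9},
  ],
)

```text
clock: 34.12
position: [0.4543, 0.2024, 0.0515]
ee_rot: [0.627, 0.779, 0.001, -0.0]
ft_force: [-1.7, 0.1, 3.9]
grip_width: 0.236
grasp_force: 63.3
```

Touched down. Release, lift, and turn toward the post at the same time.

Emit:
apply_moves(
  rows=[
    {"x":0,"y":0,"z":0,"ax":0,"ay":0,"az":0,"gripper":0.6},
    {"x":0,"y":0,"z":0,"ax":0,"ay":0,"az":0,"gripper":0.52},
    {"x":0,"y":0,"z":0,"ax":0,"ay":0,"az":0,"gripper":0.52},
    {"x":0,"y":0,"z":0,"ax":0,"ay":0,"az":0,"gripper":0.52},
    {"x":0,"y":0,"z":-10,"ax":0,"ay":0,"az":0,"gripper":0.52},
  ],
)

```text
clock: 34.53
position: [0.4529, 0.2014, 0.0598]
ee_rot: [0.627, 0.779, -0.001, -0.0]
ft_force: [-0.1, -0.2, 0.1]
grip_width: 0.479
grasp_force: 0.0
```

Emit:
apply_moves(
  rows=[
    {"x":0,"y":0,"z":-25,"ax":0,"ay":0,"az":0,"gripper":0.5},
    {"x":0,"y":0,"z":-35,"ax":0,"ay":0,"az":0,"gripper":0.5},
    {"x":0,"y":0,"z":-35,"ax":0,"ay":0,"az":0,"gripper":0.5},
    {"x":40,"y":0,"z":-15,"ax":0,"ay":0,"az":0,"gripper":0.5},
    {"x":40,"y":0,"z":-15,"ax":0,"ay":0,"az":0,"gripper":0.5},
  ],
)

```text
clock: 34.95
position: [0.4387, 0.2777, 0.1887]
ee_rot: [0.63, 0.777, 0.002, 0.0]
ft_force: [1.0, 1.4, 0.9]
grip_width: 0.502
grasp_force: 0.0
```

Emit:
apply_moves(
  rows=[
    {"x":30,"y":0,"z":0,"ax":0,"ay":0,"az":0,"gripper":0.5},
    {"x":30,"y":0,"z":0,"ax":0,"ay":0,"az":0,"gripper":0.5},
    {"x":0,"y":0,"z":0,"ax":0,"ay":0,"az":6.4,"gripper":0.5},
    {"x":0,"y":0,"z":0,"ax":0,"ay":0,"az":6.4,"gripper":0.5},
    {"x":0,"y":0,"z":0,"ax":0,"ay":0,"az":6.4,"gripper":0.5},
  ],
)

```text
clock: 35.37
position: [0.4244, 0.3373, 0.186]
ee_rot: [0.75, 0.661, 0.0, 0.0]
ft_force: [1.2, -0.6, -0.7]
grip_width: 0.502
grasp_force: 0.0
```

Emit:
apply_moves(
  rows=[
    {"x":0,"y":0,"z":0,"ax":0,"ay":0,"az":6.4,"gripper":0.5},
    {"x":0,"y":0,"z":0,"ax":0,"ay":0,"az":6.4,"gripper":0.5},
    {"x":0,"y":0,"z":0,"ax":0,"ay":0,"az":6.5,"gripper":0.5},
    {"x":0,"y":0,"z":0,"ax":0,"ay":0,"az":6.5,"gripper":0.5},
    {"x":0,"y":0,"z":0,"ax":0,"ay":0,"az":0,"gripper":0.5},
  ],
)

```text
clock: 35.78
position: [0.4247, 0.3368, 0.186]
ee_rot: [0.879, 0.477, 0.0, -0.0]
ft_force: [-0.2, 0.5, 0.3]
grip_width: 0.499
grasp_force: 0.0
```

Run:
```python
from h import *
go(.4385,.2517,.14,-32.75)
c=camera("top"); dark(c,(90,140,225,280),45,.052)
# stem/tray geometry of handle at bay: in bay frame
g=c["color"].max(axis=2); 
m=np.zeros_like(g); m[232:258,135:200]=(g[232:258,135:200]<45); m[:, :132]=0
ys,xs=np.nonzero(m); 
P=np.array([onz(c,x,y,.045)[:2] for x,y in zip(xs,ys)])-[.464,.1595]; th=np.radians(192.25)
r=P@[np.cos(th),np.sin(th)]; t=P@[np.sin(th)*1,-np.cos(th)]
print("handle radial",r.min(),r.max(),"tangential(+y end)",t.min(),t.max())
```

```text
p [0.4247 0.3368 0.186 ] yaw -33.0 d before turn [-63.8  58.   46. ] after turn [-64.1  57.7  46. ] turn [ 0.  -0.  -0.3] j7 -1.28
[186 154   8  10  43] [189.7 158.5] [0.6659 0.1049] r 0.1357 ang 327.1
[107 168  11   9  52] [111.8 172.2] [0.6259 0.2923] r 0.1356 ang 57.0
[190 208  14  12  57] [197.  214.8] [0.5273 0.0793] r 0.1023 ang 256.0
[199 232   7   7  33] [202. 235.] [0.4789 0.0648] r 0.1353 ang 237.3
[141 239  12  10  41] [148.2 244.1] [0.4534 0.1913] r 0.0994 ang 172.7
[117 247  11   6  47] [122.2 249.7] [0.4385 0.2517] r 0.135 ang 147.2
[163 265  15  11 101] [170.4 270.9] [0.3919 0.1345] r 0.1661 ang 195.4
handle radial -0.009615778639331699 0.00998296694859355 tangential(+y end) -0.08855179770811417 0.053444760843335486
```

The middle handle sits within ±10 mm of the tray's centreline, ends at 53 mm (the wall is at 65), and the carousel is clicked. Make the second turn the same way.

Emit:
apply_moves(
  rows=[
    {"x":-21,"y":19,"z":15,"ax":0,"ay":0,"az":0,"gripper":0.5},
    {"x":-21,"y":19,"z":15,"ax":0,"ay":0,"az":0,"gripper":0.5},
    {"x":-21.5,"y":19.5,"z":16,"ax":0,"ay":0,"az":0,"gripper":0.5},
    {"x":0,"y":0,"z":0,"ax":0,"ay":0,"az":0,"gripper":0.5},
    {"x":0,"y":0,"z":0,"ax":0,"ay":0,"az":0,"gripper":0.5},
  ],
)

```text
clock: 36.25
position: [0.4388, 0.2506, 0.1391]
ee_rot: [0.878, 0.48, -0.001, 0.0]
ft_force: [-0.1, 1.4, -0.5]
grip_width: 0.501
grasp_force: 0.0
```

Emit:
apply_moves(
  rows=[
    {"x":0,"y":0,"z":0,"ax":0,"ay":0,"az":0,"gripper":0.5},
    {"x":0,"y":0,"z":0,"ax":0,"ay":0,"az":0,"gripper":0.5},
  ],
)

```text
clock: 36.42
position: [0.4388, 0.2537, 0.1401]
ee_rot: [0.877, 0.481, 0.001, -0.0]
ft_force: [0.6, 0.1, -0.4]
grip_width: 0.501
grasp_force: 0.0
```

```bash
python3 -c "
from h import *
go(.4385,.2517,.056,-32.75)"
```

```text
p [0.4388 0.2537 0.1401] yaw -32.6 d before turn [-1.9  0.8 84.1] after turn [-1.8  0.9 84.1] turn [ 0.  -0.1  0.2] j7 -1.13
```

Emit:
apply_moves(
  rows=[
    {"x":-1.9,"y":0.8,"z":25,"ax":0,"ay":0,"az":0,"gripper":0.5},
    {"x":0,"y":0,"z":30,"ax":0,"ay":0,"az":0,"gripper":0.5},
    {"x":0,"y":0,"z":28,"ax":0,"ay":0,"az":0,"gripper":0.5},
    {"x":0,"y":0,"z":0,"ax":0,"ay":0,"az":0,"gripper":0.5},
    {"x":0,"y":0,"z":0,"ax":0,"ay":0,"az":0,"gripper":0.5},
  ],
)

```text
clock: 36.83
position: [0.4377, 0.2507, 0.0562]
ee_rot: [0.877, 0.48, -0.001, 0.0]
ft_force: [-0.4, -0.2, 0.4]
grip_width: 0.5
grasp_force: 0.0
```

Emit:
apply_moves(
  rows=[
    {"x":0,"y":0,"z":0,"ax":0,"ay":0,"az":0,"gripper":0.95},
    {"x":0,"y":0,"z":0,"ax":0,"ay":0,"az":0,"gripper":0.95},
    {"x":0,"y":0,"z":0,"ax":0,"ay":0,"az":0,"gripper":0.95},
    {"x":0,"y":0,"z":0,"ax":0,"ay":0,"az":0,"gripper":0.95},
    {"x":0,"y":0,"z":0,"ax":0,"ay":0,"az":0,"gripper":0.95},
  ],
  newtons=70,
)

```text
clock: 37.25
position: [0.4384, 0.2525, 0.0585]
ee_rot: [0.877, 0.48, 0.001, -0.001]
ft_force: [-6.0, 3.8, 7.2]
grip_width: 0.16
grasp_force: 68.1
```

Emit:
apply_moves(
  rows=[
    {"x":-7.1,"y":0.2,"z":0,"ax":0,"ay":0,"az":-3,"gripper":0.95},
    {"x":-7.1,"y":0.2,"z":0,"ax":0,"ay":0,"az":-3,"gripper":0.95},
    {"x":-9.4,"y":0.3,"z":0,"ax":0,"ay":0,"az":-4,"gripper":0.95},
    {"x":-9.4,"y":0.3,"z":0,"ax":0,"ay":0,"az":-4,"gripper":0.95},
    {"x":-9.4,"y":0.3,"z":0,"ax":0,"ay":0,"az":-4,"gripper":0.95},
  ],
)

```text
clock: 37.67
position: [0.4208, 0.2136, 0.0585]
ee_rot: [0.79, 0.613, 0.001, -0.001]
ft_force: [-7.9, 2.7, 10.3]
grip_width: 0.162
grasp_force: 73.1
```

```bash
python3 -c "from h import *; pst()"
```

```text
z 0.0585 r 0.1358 ang 165.07 yaw -14.4 f [-7.9  2.7 10.3] j7 -0.75
```

Emit:
apply_moves(
  rows=[
    {"x":-9.4,"y":0.33,"z":0,"ax":0,"ay":0,"az":-4,"gripper":0.95},
    {"x":-9.4,"y":0.33,"z":0,"ax":0,"ay":0,"az":-4,"gripper":0.95},
    {"x":-9.4,"y":0.33,"z":0,"ax":0,"ay":0,"az":-4,"gripper":0.95},
    {"x":-9.4,"y":0.33,"z":0,"ax":0,"ay":0,"az":-4,"gripper":0.95},
    {"x":-9.4,"y":0.33,"z":0,"ax":0,"ay":0,"az":-4,"gripper":0.95},
  ],
)

```text
clock: 38.08
position: [0.4166, 0.1661, 0.0584]
ee_rot: [0.672, 0.741, 0.0, -0.001]
ft_force: [-11.3, 0.8, 17.2]
grip_width: 0.164
grasp_force: 73.9
```

Emit:
apply_moves(
  rows=[
    {"x":-9.4,"y":0.33,"z":0,"ax":0,"ay":0,"az":-4,"gripper":0.95},
    {"x":-9.4,"y":0.33,"z":0,"ax":0,"ay":0,"az":-4,"gripper":0.95},
    {"x":-9.4,"y":0.33,"z":0,"ax":0,"ay":0,"az":-4,"gripper":0.95},
    {"x":-9.4,"y":0.33,"z":0,"ax":0,"ay":0,"az":-4,"gripper":0.95},
    {"x":-9.4,"y":0.33,"z":0,"ax":0,"ay":0,"az":-4,"gripper":0.95},
  ],
)

```text
clock: 38.5
position: [0.4293, 0.1198, 0.0584]
ee_rot: [0.534, 0.846, 0.0, -0.001]
ft_force: [-10.8, -3.1, 19.5]
grip_width: 0.161
grasp_force: 74.0
```

Emit:
apply_moves(
  rows=[
    {"x":-9.4,"y":0.33,"z":0,"ax":0,"ay":0,"az":-4,"gripper":0.95},
    {"x":-9.4,"y":0.33,"z":0,"ax":0,"ay":0,"az":-4,"gripper":0.95},
    {"x":-9.4,"y":0.33,"z":0,"ax":0,"ay":0,"az":-4,"gripper":0.95},
    {"x":-9.4,"y":0.33,"z":0,"ax":0,"ay":0,"az":-4,"gripper":0.95},
    {"x":0,"y":0,"z":0,"ax":0,"ay":0,"az":0,"gripper":0.95},
  ],
)

```text
clock: 38.92
position: [0.4515, 0.0869, 0.0584]
ee_rot: [0.411, 0.912, 0.0, 0.001]
ft_force: [-9.5, -5.8, 18.3]
grip_width: 0.161
grasp_force: 74.0
```

```bash
python3 -c "from h import *; pst()"
```

```text
z 0.0584 r 0.1361 ang 222.4 yaw 41.4 f [-9.5 -5.8 18.3] j7 0.49
```

Emit:
apply_moves(
  rows=[
    {"x":-9,"y":0.3,"z":0,"ax":0,"ay":0,"az":-3.8,"gripper":0.95},
    {"x":-9,"y":0.3,"z":0,"ax":0,"ay":0,"az":-3.8,"gripper":0.95},
    {"x":-9,"y":0.3,"z":0,"ax":0,"ay":0,"az":-3.8,"gripper":0.95},
    {"x":-8.6,"y":0.3,"z":0,"ax":0,"ay":0,"az":-3.6,"gripper":0.95},
    {"x":0,"y":0,"z":0,"ax":0,"ay":0,"az":0,"gripper":0.95},
  ],
)

```text
clock: 39.33
position: [0.4778, 0.0645, 0.0584]
ee_rot: [0.288, 0.958, 0.0, 0.0]
ft_force: [-8.1, -2.7, 14.2]
grip_width: 0.164
grasp_force: 73.5
```

Emit:
apply_moves(
  rows=[
    {"x":0,"y":0,"z":0,"ax":0,"ay":0,"az":0,"gripper":0.95},
    {"x":0,"y":0,"z":0,"ax":0,"ay":0,"az":0,"gripper":0.95},
  ],
)

```text
clock: 39.5
position: [0.4777, 0.0647, 0.0585]
ee_rot: [0.29, 0.957, 0.0, 0.001]
ft_force: [-5.5, -3.6, 12.9]
grip_width: 0.162
grasp_force: 73.4
```

```bash
python3 -c "from h import *; pst()"
```

```text
z 0.0585 r 0.136 ang 236.88 yaw 56.3 f [-5.5 -3.6 12.9] j7 0.82
```

Release, lift clear, and check the state numerically.

Emit:
apply_moves(
  rows=[
    {"x":0,"y":0,"z":0,"ax":0,"ay":0,"az":0,"gripper":0.5},
    {"x":0,"y":0,"z":0,"ax":0,"ay":0,"az":0,"gripper":0.5},
    {"x":0,"y":0,"z":0,"ax":0,"ay":0,"az":0,"gripper":0.5},
    {"x":0,"y":0,"z":0,"ax":0,"ay":0,"az":0,"gripper":0.5},
    {"x":0,"y":0,"z":-35,"ax":0,"ay":0,"az":0,"gripper":0.5},
  ],
)

```text
clock: 39.92
position: [0.4737, 0.0647, 0.0871]
ee_rot: [0.29, 0.957, -0.003, -0.004]
ft_force: [-0.6, -0.5, -0.7]
grip_width: 0.496
grasp_force: 0.0
```

Emit:
apply_moves(
  rows=[
    {"x":0,"y":0,"z":-35,"ax":0,"ay":0,"az":0,"gripper":0.5},
    {"x":0,"y":-10,"z":-35,"ax":0,"ay":0,"az":6,"gripper":0.5},
    {"x":-10,"y":-30,"z":-20,"ax":0,"ay":0,"az":6,"gripper":0.5},
    {"x":-20,"y":-30,"z":-20,"ax":0,"ay":0,"az":6,"gripper":0.5},
    {"x":-25,"y":-25,"z":-20,"ax":0,"ay":0,"az":6,"gripper":0.5},
  ],
)

```text
clock: 40.33
position: [0.4476, -0.0438, 0.2227]
ee_rot: [0.484, 0.875, 0.001, 0.0]
ft_force: [1.1, -0.9, -0.3]
grip_width: 0.5
grasp_force: 0.0
```

Emit:
apply_moves(
  rows=[
    {"x":-25,"y":0,"z":0,"ax":0,"ay":0,"az":0,"gripper":0.5},
    {"x":-25,"y":0,"z":0,"ax":0,"ay":0,"az":0,"gripper":0.5},
    {"x":-25,"y":0,"z":0,"ax":0,"ay":0,"az":0,"gripper":0.5},
    {"x":0,"y":0,"z":0,"ax":0,"ay":0,"az":0,"gripper":0.5},
    {"x":0,"y":0,"z":0,"ax":0,"ay":0,"az":0,"gripper":0.5},
  ],
)

```text
clock: 40.75
position: [0.4885, -0.1074, 0.2212]
ee_rot: [0.484, 0.875, -0.0, -0.0]
ft_force: [-0.1, 0.9, -0.8]
grip_width: 0.501
grasp_force: 0.0
```

Run:
```python
from h import *
c=camera("top"); s=camera("scene"); T0=np.load("top0.npy",allow_pickle=True).item(); S0=np.load("scene0.npy",allow_pickle=True).item()
dark(c,(90,140,225,280),45,.045)
print("black in case mouth region", [(k["color"][y0:y1,x0:x1].max(axis=2)<45).sum() for k,(x0,y0,x1,y1) in ((c,(305,180,330,235)),(s,(235,240,290,280)))])
# scene change vs start: blobs
for n,a,b in (("top",T0,c),("scene",S0,s)):
    d=cv2.GaussianBlur(cv2.absdiff(a["color"],b["color"]),(5,5),0).max(axis=2)>22
    k,l,st,ce=cv2.connectedComponentsWithStats(d.astype(np.uint8))
    print(n,[(st[i].tolist(),ce[i].round(0).tolist()) for i in range(1,k) if st[i,4]>25])
print(get_obs()["position"],get_obs()["clock"])
```

```text
[186 154   8  10  45] [189.6 158.5] [0.6678 0.1066] r 0.1364 ang 328.1
[162 159  13  14  82] [168.8 166.2] [0.6468 0.1564] r 0.0974 ang 346.8
[107 168  11   9  55] [111.7 172.4] [0.627  0.2951] r 0.1386 ang 57.2
[193 209   9  11  35] [198.1 215.2] [0.5274 0.0777] r 0.1038 ang 256.3
[199 232   7   7  31] [202.  235.2] [0.4793 0.0657] r 0.1343 ang 237.2
[118 247  10   6  46] [122.3 249.7] [0.439  0.2537] r 0.1357 ang 146.4
[163 265  15  11 104] [170.6 270.8] [0.3924 0.1355] r 0.1653 ang 195.1
black in case mouth region [np.int64(0), np.int64(0)]
top [([133, 144, 58, 47, 613], [169.0, 167.0]), ([249, 148, 7, 18, 48], [251.0, 155.0]), ([144, 153, 14, 11, 91], [151.0, 159.0]), ([185, 153, 10, 12, 92], [189.0, 159.0]), ([308, 159, 7, 27, 65], [310.0, 168.0]), ([125, 163, 15, 11, 100], [132.0, 168.0]), ([95, 167, 52, 47, 719], [119.0, 189.0]), ([248, 167, 5, 20, 35], [250.0, 176.0]), ([255, 167, 43, 33, 936], [276.0, 183.0]), ([236, 169, 8, 28, 79], [240.0, 182.0]), ([194, 170, 9, 13, 63], [198.0, 176.0]), ([294, 179, 12, 55, 202], [299.0, 208.0]), ([172, 180, 45, 60, 669], [196.0, 218.0]),
[... 952 characters left out ...]
31, 114], [182.0, 35.0]), ([115, 32, 22, 48, 569], [125.0, 50.0]), ([260, 53, 22, 14, 130], [271.0, 60.0]), ([327, 109, 25, 31, 291], [337.0, 127.0]), ([313, 117, 13, 18, 127], [317.0, 126.0]), ([360, 119, 42, 41, 532], [382.0, 139.0]), ([344, 121, 10, 8, 60], [348.0, 124.0]), ([362, 125, 12, 8, 74], [367.0, 128.0]), ([319, 134, 15, 7, 59], [326.0, 137.0]), ([301, 152, 42, 36, 500], [319.0, 170.0]), ([390, 152, 8, 11, 37], [393.0, 157.0]), ([347, 165, 36, 34, 506], [366.0, 184.0]), ([379, 168, 18, 22, 179], [390.0, 179.0]), ([326, 183, 14, 9, 90], [332.0, 188.0]), ([242, 241, 16, 16, 146], [250.0, 249.0]), ([258, 253, 18, 19, 195], [267.0, 262.0])]
[ 0.48816883 -0.10569352  0.22115278] 40.85
```

The posts are back at the click angle. The wide handle lies in the far tray at 347° and the middle handle in the next one at 256°. The tray at the tab is empty, and nothing else changed. Handing in.

```bash
python3 -c "from workcell import *; print(hand_in())"
```

```text
the job is handed in; nothing more can be done
None
```

The job is handed in: the wide probe and then the middle one each lie flat in a tray of their own, the carousel is clicked with an empty tray at the tab, and the other things on the counter were left undisturbed. The narrow probe was not there at the start.

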